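Park the wrapped model vehicles on their display pads

ROBOT

A 6-joint arm with a two-finger parallel gripper is mounted at the origin on the work surface. World frame = base frame: x ahead of the robot, y to its left, z up, the work surface at z = 0. Lengths are in m, angles in degrees, forces in N, time in s.
With the tool pointing down it reaches from about 0.4 to 0.825 m from the base axis. Payload 7 kg.
Tool frame: the origin (TCP) lies at the very end of the fingers, on their centre line; the grasp point (between the pads) lies tcp_to_grasp behind it (tcp_to_grasp is the distance from the TCP to the grasp point, in m); x points along the fingers, y is the direction in which the jaws open and shut, and the axes are right-handed (so a half turn about x gives the same grasp; the last joint's range is limited). The gripper opens to 88 mm and grips with 3 to 60 N. Pads are 19 mm wide; open, the fingers measure 130 mm over their backs; the gripper's body (78 mm by 193 mm) begins 47 mm behind the grasp point.
Start: joints at [88.871, 20.546, 0.682, 0, -70.136, -16.507], TCP at [0.205, 0.643, 0.196] pointing down, gripper open.
Joint ranges: [-176.03, 176.03], [-82.01, 121.73], [-58.28, 71.71], [-173.87, 95.51], [-174.79, -0.11], [-173.66, 173.66]. Speed limits (degrees/s): [136.94, 136.94, 172.46, 180, 180, 180].

INTERFACE

Orientations are given as [roll, pitch, yaw] about the fixed x, y, z axes, in that order (R = Rz(yaw) Ry(pitch) Rx(roll)).
In Python, from plant import * gives the robot as it stands. The module is installed in compiled form; this text tells all that it offers.
- The arm moves only by the shell command python3 -m pendant 'ROWS'. ROWS is JSON, a list of rows, each an object with "claw": the finger opening in mm, from 0 to 87.6; "linear": the shift along the tool's x, y, z in mm, a list of three; "twist": the turn about the tool's x in rad. In form: [{"claw": claw, "linear": [tx, ty, tz], "twist": twist}, ...]. A call has exactly 10 rows; each row shifts and turns the commanded pose from where the row before left it, along the tool's axes as they then stand; what a row does not reach is not made up. A row lasts 1/12 s, in which the tool goes at most 41.7 mm and 7.16 degrees, less where a joint would pass 70% of its speed; a pose out of reach is approached as far as the arm can. A call with a gripper value outside its range is refused whole. The fingers move at their own pace and stop on an object; the grip force is fixed at half the most. Time passes only in rows, so rows that do not move let the fingers close, or fill a call up. It gives the time, the measured TCP pose, the force and the opening at its end, in the units of the state.
- get_obs(): the state, without advancing time (a new reading comes with each control period).
- snapshot(name): name is "scene" or "top"; returns (picture, depth): 384x512x3 uint8, red, green, blue; 384x512 float32, m along the optical axis (not along the pixel's ray), 0 where there is no reading.
- camera_params(name): a dict with "fx", "fy", "cx", "cy" (pixels), "rvec" (rotation vector, rad) and "tvec" (3), from world to camera coordinates, as OpenCV has them. Camera axes: x right, y down, z forward; pixel columns grow to the right and rows downward; lengths in m; the calibration is good to about 2 mm. A picture is of the moment at which its call begins. camera_params takes no time and is no camera call.
- close_job(): hands the job in, once; it reports no verdict.
Trained networks look in the newest picture that a camera, given by its name, has taken for a name from the list of things; names that differ only in an ending like _2 or _b are one class to them, and where a whole thing is asked for, a point or a joint stands for the part that bears it (a point fixed in the world has none). Each returns a list of dicts, best first, with "confidence" (0 to 1); they miss things now and then, are a little off and sometimes report something else, mostly with a low value. They report only what shows in the picture. A call takes as long as a camera call. They do not tell look-alikes from the thing itself.
- boxes_of(camera, target): "xy" ([column, row] in pixels, amid what is visible of it).
The state is a dict: "clock": time; "joint_pos": joint angles; "qvel": joint speeds; "tau": joint torques, N m; "tool_pos": TCP position; "orientation": TCP orientation; "force": force on the tool from outside, world axes, zero at the start; "moment": the same for the moment, N m; "opening": finger opening in m.
Only numpy, scipy, OpenCV 4.12 (cv2) and the standard library are available. Lean on these libraries where they do the work, as an engineer would, in place of code of your own. Each camera call takes 0.05 s, during which the arm holds its last target. There are 200 camera calls.

TASK

Put each film-wrapped model vehicle on the display pad that matches it: the pad's border has the colour of its film, and the long silhouette is for a van, the short one for a car. Each must stand on its wheels, centred and squarely lined up on the silhouette, with its nose the way the white arrow points. Set the models down gently without dropping them or tipping them over, and leave the roll of tape and the squeegee where they lie.

Things in the scene. Friction and masses are not known exactly. Their poses are not given: they have to be found in the camera images.
- van_yellow_center (a point): Loose rigid model of a high-roofed panel van wrapped in yellow film, 118 long x 42 wide x 54 high, standing on four fixed (non-rolling) wheels; about 130 g. Its flat upright sides run from 5 to 33 above its underside; grip it across the 42 width. This point is the centre of its length and width, half-way up (27 above the surface it stands on). Its x axis points to its nose (the end with the dark windscreen and short bonnet), y to its left side, z up.
- car_yellow_center (a point): Loose rigid model of a small hatchback car wrapped in yellow film, 84 long x 38 wide x 32 high, standing on four fixed (non-rolling) wheels; about 70 g. Its flat upright sides run from 5 to 20 above its underside, the cabin above is narrower (31); grip it across the 38 width. This point is the centre of its length and width, half-way up (16 above the surface it stands on). Its x axis points to its nose (the end with the long bonnet), y to its left side, z up.
- van_red_center (a point): Loose rigid model of a high-roofed panel van wrapped in red film, 118 long x 42 wide x 54 high, standing on four fixed (non-rolling) wheels; about 130 g. Its flat upright sides run from 5 to 33 above its underside; grip it across the 42 width. This point is the centre of its length and width, half-way up (27 above the surface it stands on). Its x axis points to its nose (the end with the dark windscreen and short bonnet), y to its left side, z up.
- car_red_center (a point): Loose rigid model of a small hatchback car wrapped in red film, 84 long x 38 wide x 32 high, standing on four fixed (non-rolling) wheels; about 70 g. Its flat upright sides run from 5 to 20 above its underside, the cabin above is narrower (31); grip it across the 38 width. This point is the centre of its length and width, half-way up (16 above the surface it stands on). Its x axis points to its nose (the end with the long bonnet), y to its left side, z up.
- pad_yellow_long_tip (a point): Fixed display pad, 146 x 74, 4 thick, lying on the bench: pale board with an 8 wide yellow border and a long dark vehicle silhouette (124 x 48) in its middle, for the van. A white arrow lies in the silhouette, pointing to its nose end. This point is the tip of the arrow, on the pad's top face (4 above the bench), 35 ahead of the pad's and the silhouette's centre: that centre is at -35 along this point's x axis. x points the way the arrow does, y to the left of it, z up.
- pad_yellow_short_tip (a point): Fixed display pad, 146 x 74, 4 thick, lying on the bench: pale board with an 8 wide yellow border and a short dark vehicle silhouette (90 x 44) in its middle, for the car. A white arrow lies in the silhouette, pointing to its nose end. This point is the tip of the arrow, on the pad's top face (4 above the bench), 35 ahead of the pad's and the silhouette's centre: that centre is at -35 along this point's x axis. x points the way the arrow does, y to the left of it, z up.
- pad_red_long_tip (a point): Fixed display pad, 146 x 74, 4 thick, lying on the bench: pale board with an 8 wide red border and a long dark vehicle silhouette (124 x 48) in its middle, for the van. A white arrow lies in the silhouette, pointing to its nose end. This point is the tip of the arrow, on the pad's top face (4 above the bench), 35 ahead of the pad's and the silhouette's centre: that centre is at -35 along this point's x axis. x points the way the arrow does, y to the left of it, z up.
- pad_red_short_tip (a point): Fixed display pad, 146 x 74, 4 thick, lying on the bench: pale board with an 8 wide red border and a short dark vehicle silhouette (90 x 44) in its middle, for the car. A white arrow lies in the silhouette, pointing to its nose end. This point is the tip of the arrow, on the pad's top face (4 above the bench), 35 ahead of the pad's and the silhouette's centre: that centre is at -35 along this point's x axis. x points the way the arrow does, y to the left of it, z up.
- tape_center (a point): Loose roll of green masking tape lying flat, 54 diameter, 19 high, among the models; to be left alone. This point is its centre, half-way up.
- squeegee_center (a point): Loose teal hand squeegee lying flat, about 92 x 62, 13 high, black felt edge towards its +x; to be left alone. This point is near its middle, 4 above the bench.
Things that resemble listed ones, but are neither listed nor needed, are in the scene too. What is shaped like the part that bears van_yellow_center but purple or turquoise is not meant.

How it is judged:
By the outcome, as a careful person would: the job done as asked, in the order asked, and still so for the second after the job is handed in, with the robot touching nothing.
It also fails if it takes over 112 s, if anything falls off the work surface, if the arm or the gripper's body presses on something with over 40 N, if the wrist force passes 120 N, or if a joint passes its speed limit or range.

## Working session

There is one attempt and no reset: what is moved stays moved. The work goes in short steps, Python scripts to look and compute and a shell command to move; the robot and the scene stay as the last step left them, time stands still between calls to the robot, and variables do not carry over. Pictures are saved under pics/ and viewed, about 12 in all and at most 16, crops included, and the job is handed in when it is done.

```bash
mkdir -p pics
cat > h.py <<'E'
from plant import *
import numpy as np, cv2
def snap(name,fn=None):
    p,d=snapshot(name)
    if fn: cv2.imwrite('pics/'+fn,cv2.cvtColor(p,cv2.COLOR_RGB2BGR))
    return p,d
def world(name,d):
    c=camera_params(name);R=cv2.Rodrigues(np.array(c['rvec'],float))[0];t=np.array(c['tvec'],float).ravel()
    v,u=np.mgrid[0:384,0:512]
    P=np.stack([(u-c['cx'])/c['fx']*d,(v-c['cy'])/c['fy']*d,d],-1)
    W=(P-t)@R
    W[d==0]=np.nan
    return W
E
python3 - <<'E'
from h import *
o=get_obs();print({k:np.round(v,3) for k,v in o.items()})
for n in('top','scene'):
    p,d=snap(n,n+'0.png');np.savez(n+'0.npz',p=p,d=d,W=world(n,d))
    c=camera_params(n);R=cv2.Rodrigues(np.array(c['rvec'],float))[0];print(n,c['fx'],(-R.T@np.array(c['tvec']).ravel()).round(3),R[2].round(2))
    cv2.imwrite('pics/%s0b.png'%n,cv2.resize(cv2.cvtColor(p,cv2.COLOR_RGB2BGR),(800,600),interpolation=cv2.INTER_CUBIC))
E
```

```text
{'clock': np.float64(0.0), 'joint_pos': array([ 8.8871e+01,  2.0593e+01,  6.3200e-01, -2.0000e-02, -7.0135e+01,
       -1.6507e+01]), 'qvel': array([ 0.094, -0.05 ,  0.011, -0.06 , -0.013, -0.024]), 'tau': array([-1.0000e-03, -5.8272e+01,  2.9305e+01,  6.9970e+00,  7.0000e-03,
       -0.0000e+00]), 'tool_pos': array([0.204, 0.643, 0.195]), 'orientation': array([  95.333,   89.902, -102.31 ]), 'force': array([ 0.289, -0.   ,  0.171]), 'moment': array([-0.021,  0.051,  0.005]), 'opening': np.float64(0.088)}
top 436.33803357949506 [0.307 0.058 1.611] [ 0.18 -0.   -0.98]
scene 414.0101398100253 [1.111 0.846 0.794] [-0.42 -0.67 -0.61]
```

View pics/top0b.png

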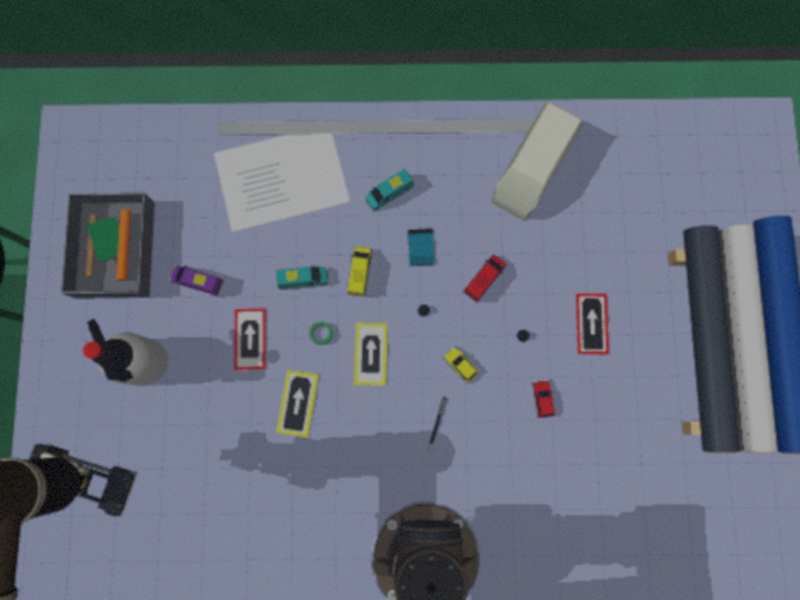

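View pics/scene0b.png

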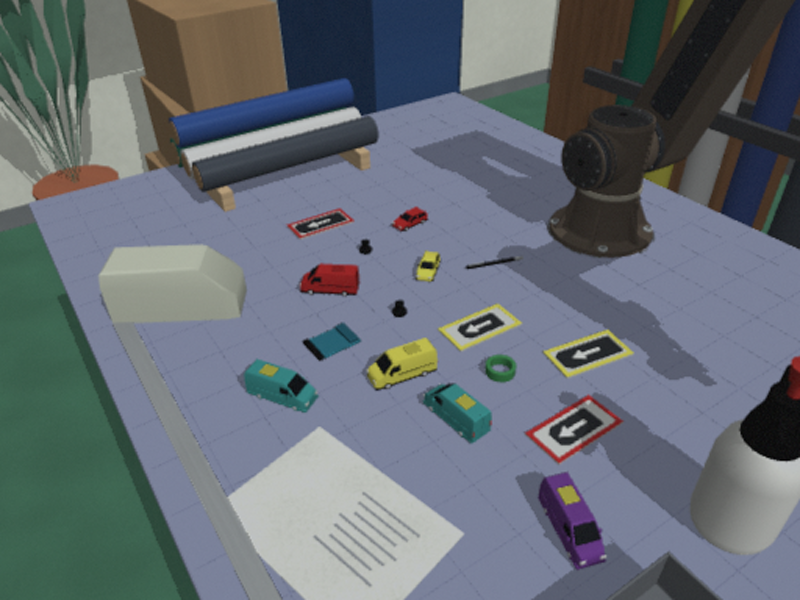

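The top view shows the yellow van at (360,271), the yellow car at (461,364), the red van at (486,278) and the red car at (543,399). The red pads are at (250,339) and (593,323), and the yellow pads at (371,354) and (297,403). The turquoise and purple vans are decoys with a yellow roof patch. Next I measure everything and enlarge it.

```bash
cat > meas.py <<'E'
from h import *
def ptsmask(name,p,d,W,col,kind):
    hsv=cv2.cvtColor(p,cv2.COLOR_RGB2HSV);H,S,V=[hsv[...,i].astype(int) for i in range(3)]
    c=(abs(H-30)<7)if col=='yellow' else ((H<8)|(H>172))
    return c&(S>110)&(V>50)
if __name__=='__main__':
    for n in('top','scene'):
        f=np.load(n+'0.npz');p,d,W=f['p'],f['d'],f['W']
        ok=np.isfinite(W[...,2])&(W[...,0]>.25)&(W[...,0]<.9)&(abs(W[...,1])<.6)
        print(n,'table z',np.nanmedian(W[...,2][ok]),np.nanstd(W[...,2][ok&(abs(W[...,2])<.01)]))
        for col in('yellow','red'):
            m=(ptsmask(n,p,d,W,col,0)&ok).astype(np.uint8)
            k,l,s,c=cv2.connectedComponentsWithStats(m,connectivity=8)
            for i in range(1,k):
                if s[i,4]<15: continue
                w=W[l==i];r=cv2.minAreaRect((w[:,:2]*1000).astype(np.float32))
                print(col,s[i,4],'px',c[i].round(1),'xy',np.round(r[0],1),'size',np.round(r[1],1),'ang',round(r[2],1),'z',(np.percentile(w[:,2],[5,50,95])*1000).round(1))
    f=np.load('top0.npz');p=cv2.cvtColor(f['p'],cv2.COLOR_RGB2BGR)
    T=[]
    for (u,v) in[(360,271),(461,364),(486,278),(543,399),(371,354),(297,403),(250,339),(593,323)]:
        u=int(u*.64);v=int(v*.64);T.append(cv2.resize(p[v-24:v+25,u-24:u+25],(198,198),interpolation=cv2.INTER_CUBIC))
    cv2.imwrite('pics/m1.png',np.vstack([np.hstack(T[:4]),np.hstack(T[4:])]))
E
python3 meas.py
```

```text
top table z 0.0016248152286819672 0.0037017608133241833
yellow 32 px [253.  115.9] xy [865.4  57.1] size [19.3 23. ] ang 32.3 z [52.3 56.1 60.6]
yellow 34 px [231.6 159.7] xy [704.6 137.9] size [35.6 16. ] ang 80.9 z [22.7 29.9 36.8]
yellow 252 px [229.1 175.8] xy [640.9 146.5] size [35.9 90.2] ang 81.7 z [40.5 54.2 60.8]
yellow 30 px [186.5 176. ] xy [638.8 301. ] size [17.2 20.1] ang 3.4 z [51.6 56.9 62.5]
yellow 35 px [127.4 178.4] xy [632.1 517.4] size [24.2 18. ] ang 76.3 z [50.5 56.  61.7]
yellow 158 px [236.7 225.7] xy [460.  120.2] size [ 70.8 141.8] ang 88.0 z [-0.7  5.2 10.7]
yellow 177 px [294.6 232.7] xy [433.3 -90.4] size [76.7 39.2] ang 43.1 z [14.6 27.9 37.1]
yellow 166 px [190.4 257.9] xy [346.2 291.3] size [ 72.4 143.8] ang 80.1 z [-1.   4.9 10.6]
red 34 px [318.8 167. ] xy [ 674.8 -185.9] size [34.3 23.8] ang 44.1 z [17.1 29.7 36. ]
red 253 px [308.2 179.5] xy [ 624.1 -143.7] size [37.8 88.9] ang 50.8 z [45.3 54.9 60.2]
red 181 px [379.  207.2] xy [ 525.4 -406. ] size [ 76.2 143.9] ang 89.4 z [-0.6  4.  11. ]
red 187 px [159.6 217.1] xy [498.2 406.5] size [144.5  72
[... 539 characters left out ...]
llow 51 px [171.8 236.6] xy [864.7  60.3] size [21.9 23.9] ang 29.9 z [53.9 55.9 58.3]
yellow 62 px [297.5 256.8] xy [639.4 302.7] size [22.3 24.7] ang 12.4 z [53.2 55.7 57.4]
yellow 105 px [363.3 316.2] xy [632.4 517.1] size [25.2 21.4] ang 73.7 z [53.3 55.4 57.5]
red 159 px [262.2 139.8] xy [ 350.4 -273.3] size [44.1 83.1] ang 85.1 z [ 7.6 19.3 32.7]
red 20 px [220.4 137.2] xy [ 459.5 -401.5] size [72.2 14. ] ang 89.4 z [2.8 5.  6.8]
red 22 px [188.  147.1] xy [ 592.4 -407.6] size [74.4  9.9] ang 85.8 z [1.7 4.5 6.3]
red 564 px [212.3 178.5] xy [ 639.2 -150.5] size [ 44.5 123.6] ang 51.3 z [10.8 37.2 56. ]
red 339 px [366.  274.2] xy [497.1 407. ] size [146.5  74.4] ang 1.5 z [1.7 4.  6.4]
```

View pics/m1.png

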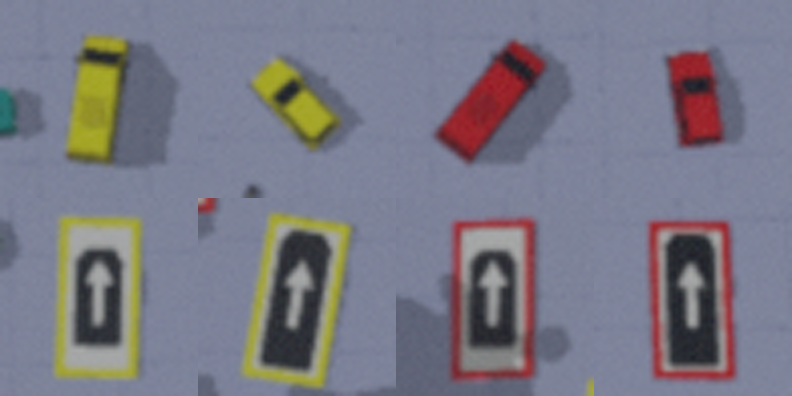

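Silhouettes: the yellow pad at (371,354) is short and the one at (297,403) is long. The red pad on the left, (250,339), is short and the one on the right, (593,323), is long. Only these four vehicles are yellow or red; the others are turquoise or purple with a yellow patch. I now check the car noses in one enlarged crop and refine the poses.

```bash
cat > fit.py <<'E'
from h import *
from meas import ptsmask
from scipy.optimize import minimize
V=dict(vy=('yellow',118,42,54),cy=('yellow',84,38,32),vr=('red',118,42,54),cr=('red',84,38,32))
G=dict(vy=(657,149,-8),cy=(435,-87,44),vr=(639,-150,-39),cr=(351,-277,8))
P=dict(yl=('yellow',346,292),ys=('yellow',459,121),rl=('red',525,-405),rs=('red',498,407))
def veh(n,p,d,W,k,g):
    "xy,yaw of vehicle from depth footprint: points above 7 mm near guess"
    col,L,B,H=V[k]
    m=np.isfinite(W[...,2])&(W[...,2]>.009)&(W[...,2]<.075)&(np.hypot(W[...,0]*1e3-g[0],W[...,1]*1e3-g[1])<L*.62)
    m=cv2.morphologyEx(m.astype(np.uint8),cv2.MORPH_OPEN,np.ones((2,2)))
    k_,l,s,c=cv2.connectedComponentsWithStats(m);i=1+np.argmax(s[1:,4])
    q=W[l==i][:,:2]*1e3
    # rectangle of the known size: least overflow distance, densest fill
    def cost(x):
        a=np.radians(x[2]);e=q-x[:2];u=e@[np.cos(a),np.sin(a)];v=e@[-np.sin(a),np.cos(a)]
        o=np.maximum(abs(u)-L/2,0)+np.maximum(abs(v)-B/2,0)
        return np.minimum(o,8).sum()+ .02*(abs(np.percentile(u,2)+np.percentile(u,98))+abs(np.percentile(v,2)+np.percentile(v,98)))*len(q)
    r=minimize(cost,g,method='Nelder-Mead',options=dict(initial_simplex=[g,np.add(g,(6,0,0)),np.add(g,(0,6,0)),np.add(g,(0,0,5))]))
    a=np.radians(r.x[2]);e=q-r.x[:2];u=e@[np.cos(a),np.sin(a)];v=e@[-np.sin(a),np.cos(a)]
    return r.x,np.round([np.ptp(np.percentile(u,[1,99])),np.ptp(np.percentile(v,[1,99]))],1)
def pad(n,p,d,W,k):
    col,x,y=P[k];c=camera_params(n);K=np.array([[c['fx'],0,c['cx']],[0,c['fy'],c['cy']],[0,0,1]])
    R=cv2.Rodrigues(np.array(c['rvec'],float))[0];t=np.array(c['tvec'],float).ravel()
    m=ptsmask(n,p,d,W,col,0)&(np.hypot(W[...,0]*1e3-x,W[...,1]*1e3-y)<90)&(abs(W[...,2])<.02)
    v,u=np.nonzero(m);ray=(np.linalg.inv(K)@np.stack([u,v,u*0+1.])).T@R;C=-R.T@t
    s=(.004-C[2])/ray[:,2];q=((C+s[:,None]*ray)[:,:2]*1e3).astype(np.float32)
    r=cv2.minAreaRect(q);b=cv2.boxPoints(r);e=[b[1]-b[0],b[2]-b[1]];e=max(e,key=np.linalg.norm);e=e*np.sign(e[0])
    return np.array([*r[0],np.degrees(np.arctan2(e[1],e[0]))]),np.round(r[1],1)
if __name__=='__main__':
    for n in('top','scene'):
        f=np.load(n+'0.npz');a=(n,f['p'],f['d'],f['W'])
        for k in V:x,s=veh(*a,k,G[k]);print(n,k,x.round(1),s)
        for k in P:x,s=pad(*a,k);print(n,k,x.round(1),s)
E
python3 fit.py
python3 - <<'E'
from h import *
import plant;print([x for x in dir(plant) if x[0]!='_'], getattr(plant,'tcp_to_grasp',None))
p=cv2.imread('pics/scene0.png');T=[cv2.resize(p[v-24:v+24,u-24:u+24],(380,380),interpolation=cv2.INTER_CUBIC) for u,v in[(273,170),(262,139)]]
cv2.imwrite('pics/cars.png',np.hstack(T))
E
```

```text
top vy [657. 149.  -8.] [nan nan]
top cy [435. -87.  44.] [nan nan]
top vr [ 630.6 -155.1  -39.1] [115.   41.6]
top cr [ 351. -277.    8.] [nan nan]
top yl [346.2 291.4  -9.5] [ 71.7 143.9]
top ys [460.3 120.2  -2. ] [ 71.  141.8]
top rl [ 525.4 -406.5   -1.5] [ 73.1 143.2]
top rs [498.2 406.4   1.8] [143.5  70.8]
scene vy [657. 149.  -8.] [nan nan]
scene cy [426.1 -87.2  47.5] [99.8 38.6]
scene vr [ 639. -150.  -39.] [nan nan]
scene cr [ 344.6 -272.3   14.1] [100.7  37.9]
scene yl [345.9 293.   -9.2] [ 72.5 146. ]
scene ys [459.6 121.5  -1.8] [ 72.6 144.6]
scene rl [ 523.9 -405.1   -1.5] [ 71.8 143.5]
scene rs [497.8 407.    1.2] [145.8  73.1]
['PlanningError', 'boxes_of', 'camera_params', 'close_job', 'get_obs', 'snapshot', 'tcp_to_grasp'] 0.0188
```

View pics/cars.png

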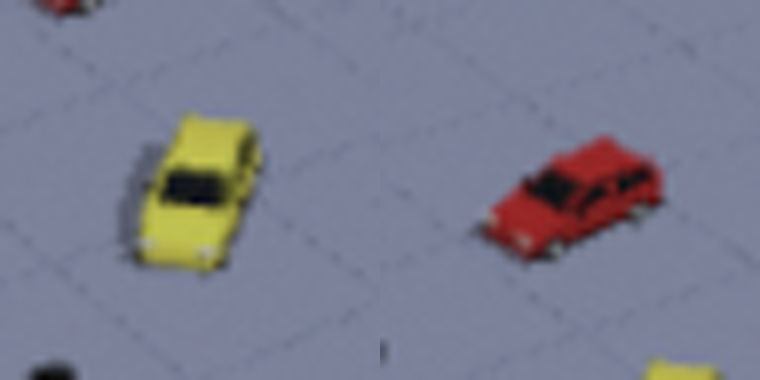

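The headlights show the yellow car's nose pointing towards +x+y and the red car's nose towards +x. The depth fit was fragile, so I replace the vehicle fit with a two-camera silhouette fit.

```bash
cat > sil.py <<'E'
from fit import *
def hullpts(k):
    _,L,B,H=V[k];h=L/2;b=B/2
    if k[0]=='v': prof=[(-h,5,b),(-h,33,b),(-h+2,54,b-4),(h-27,54,b-4),(h-12,33,b),(h,28,b),(h,5,b)]
    else: prof=[(-h,5,b),(-h,20,b),(-h+6,32,b-5),(4,32,b-5),(h,18,b),(h,5,b)]
    return np.array([(u,s*w,z) for u,z,w in prof for s in(1,-1)],float)
def parts(n,p,W,k,g):
    m=ptsmask(n,p,0,W,V[k][0],0)&(np.hypot(W[...,0]*1e3-g[0],W[...,1]*1e3-g[1])<V[k][1]*.65)&(W[...,2]>.008)
    return m
def fitv(views,k,g,zoff=0):
    """views: list of (name,picture,world); joint fit, returns [x,y,yaw] and per-view IoU"""
    S=6;data=[]
    for n,p,W in views:
        m=parts(n,p,W,k,g).astype(np.uint8);v,u=np.nonzero(m)
        l,t,r,b=u.min()-6,v.min()-6,u.max()+7,v.max()+7
        big=cv2.resize(m[t:b,l:r]*255,None,fx=S,fy=S,interpolation=cv2.INTER_LINEAR)>127
        pts=np.argwhere(big)[:,::-1].astype(np.int32);hm=np.zeros(big.shape,np.uint8);cv2.fillConvexPoly(hm,cv2.convexHull(pts),1)
        c=camera_params(n);K=np.array([[c['fx'],0,c['cx']],[0,c['fy'],c['cy']],[0,0,1]])
        data.append((hm,l,t,np.array(c['rvec'],float),np.array(c['tvec'],float),K))
    Q=hullpts(k)
    def ious(x):
        a=np.radians(x[2]);R=np.array([[np.cos(a),-np.sin(a),0],[np.sin(a),np.cos(a),0],[0,0,1]])
        X=(Q@R.T+[x[0],x[1],zoff])/1e3;o=[]
        for hm,l,t,r,tv,K in data:
            q=cv2.projectPoints(X,r,tv,K,None)[0].reshape(-1,2);q=(q-[l,t]+.5)*S-.5
            im=np.zeros_like(hm);cv2.fillConvexPoly(im,np.round(cv2.convexHull(q.astype(np.float32))*16).astype(np.int32),1,shift=4)
            o.append((im&hm).sum()/(im|hm).sum())
        return o
    best=None
    for st in (1,.4):
        g=np.array(g if best is None else best.x,float)
        best=minimize(lambda x:-sum(ious(x)),g,method='Nelder-Mead',options=dict(initial_simplex=[g,g+np.array([8,0,0])*st,g+np.array([0,8,0])*st,g+np.array([0,0,8])*st],xatol=.05,fatol=1e-5))
    return best.x,np.round(ious(best.x),3)
if __name__=='__main__':
    vs=[]
    for n in('top','scene'):f=np.load(n+'0.npz');vs.append((n,f['p'],f['W']))
    for k in V:
        for w in([vs[0]],[vs[1]],vs):x,s=fitv(w,k,G[k]);print(k,len(w),w[0][0],x.round(1),s)
E
cat > plan.py <<'E'
from h import *
from scipy.spatial.transform import Rotation as Ro
def plan(x,y,z,jaw):
    "to TCP x,y,z (mm) with tool y at world angle jaw (deg): twist first, then tool shift"
    o=get_obs();R=Ro.from_euler('xyz',o['orientation'],degrees=True).as_matrix();p=np.array(o['tool_pos'])*1e3
    cur=np.degrees(np.arctan2(R[1,1],R[0,1]));dw=(jaw-cur+180)%360-180
    R2=R@Ro.from_rotvec([-np.radians(dw),0,0]).as_matrix()
    print('t',round(o['clock'],2),'tcp',p.round(1),'down',R[:,0].round(3),'jaw',cur.round(1),'q6',round(o['joint_pos'][5],1),'q1',round(o['joint_pos'][0],1),'open',o['opening'],'F',np.round(o['force'],1))
    print('twist',round(-np.radians(dw),3),'q? then linear',(R2.T@(np.array([x,y,z])-p)).round(1))
E
python3 sil.py; python3 -c "
from plan import *
plan(657,149,150,82)"
```

```text
vy 1 top [659.3 146.1  -6.3] [0.866]
vy 1 scene [655.3 147.2  -5.8] [0.925]
vy 2 top [655.4 146.9  -5.6] [0.866 0.923]
cy 1 top [433.5 -88.7  43. ] [0.869]
cy 1 scene [429.5 -91.3  44.7] [0.857]
cy 2 top [433.  -88.5  44. ] [0.862 0.846]
vr 1 top [ 637.6 -153.6  -39. ] [0.883]
vr 1 scene [ 635.8 -152.7  -35. ] [0.893]
vr 2 top [ 636.4 -153.3  -39.1] [0.882 0.889]
cr 1 top [ 349.9 -280.8    9.8] [0.827]
cr 1 scene [ 348.4 -277.8   12.3] [0.85]
cr 2 top [ 350.4 -279.7    6.9] [0.827 0.833]
t 0.1 tcp [204.4 642.8 194.9] down [-0.    -0.001 -1.   ] jaw -107.6 q6 -16.5 q1 88.9 open 0.08783982718337206 F [-0.3  0.3  0. ]
twist 2.973 q? then linear [  45.5 -425.9  516.9]
```

```bash
sed -i 's/(W\[...,2\]>.008)/(W[...,2]>-.02)/' sil.py; python3 sil.py
cat >> plan.py <<'E'
def legs(jaw,*pts):
    o=get_obs();p=np.array(o['tool_pos'])*1e3;R=Ro.from_euler('xyz',o['orientation'],degrees=True).as_matrix()
    cur=np.degrees(np.arctan2(R[1,1],R[0,1]));jaw=cur if jaw is None else jaw;dw=(jaw-cur+180)%360-180
    R2=R@Ro.from_rotvec([-np.radians(dw),0,0]).as_matrix()
    print('t',round(o['clock'],2),'tcp',p.round(1),'down',R[:,0].round(3),'jaw',cur.round(1),'q',np.round(o['joint_pos'],1),'open',round(o['opening']*1e3,1),'F',np.round(o['force'],1))
    print('twist',round(-np.radians(dw),3))
    for q in pts:
        q=[p[i] if q[i] is None else q[i] for i in range(3)];e=R2.T@(np.array(q)-p);print('leg',e.round(1),'rows@35',round(np.linalg.norm(e)/35,1));p=np.array(q,float)
E
python3 -c "
from plan import *
legs(-95.5,(280,500,195),(656.5,146.7,150),(656.5,146.7,70),(656.5,146.7,6))"
```

```text
vy 1 top [659.3 146.1  -6.3] [0.866]
vy 1 scene [655.3 147.2  -5.8] [0.925]
vy 2 top [655.4 146.9  -5.6] [0.866 0.923]
cy 1 top [433.1 -89.4  41.7] [0.876]
cy 1 scene [432.9 -87.8  45.4] [0.868]
cy 2 top [431.9 -89.7  44.3] [0.862 0.862]
vr 1 top [ 637.6 -152.9  -39. ] [0.889]
vr 1 scene [ 634.8 -153.3  -35. ] [0.902]
vr 2 top [ 635.8 -152.7  -38.6] [0.891 0.897]
cr 1 top [ 351.2 -281.     7.2] [0.859]
cr 1 scene [ 349.1 -277.5   12.9] [0.9]
cr 2 top [ 350.7 -280.1    7.7] [0.853 0.871]
t 0.1 tcp [204.4 642.8 194.9] down [-0.    -0.001 -1.   ] jaw -107.6 q [ 88.9  20.6   0.6  -0.  -70.1 -16.5] open 87.8 F [-0.3  0.3  0. ]
twist -0.212
leg [ 1.000e-01  1.349e+02 -8.900e+01] rows@35 4.6
leg [  45.4  315.5 -408.6] rows@35 14.8
leg [80.  -0.1 -0. ] rows@35 2.3
leg [64.  -0.1 -0. ] rows@35 1.8
```

```bash
python3 -m pendant '[{"claw":87,"linear":[0,0,0],"twist":-0.095},{"claw":87,"linear":[0,0,0],"twist":-0.09},{"claw":87,"linear":[0,27,-17.8],"twist":0},{"claw":87,"linear":[0,27,-17.8],"twist":0},{"claw":87,"linear":[0,27,-17.8],"twist":0},{"claw":87,"linear":[0,27,-17.8],"twist":0},{"claw":87,"linear":[0,27,-17.8],"twist":0},{"claw":87,"linear":[3,21,-27],"twist":0},{"claw":87,"linear":[3,21,-27],"twist":0},{"claw":87,"linear":[3,21,-27],"twist":0}]'
python3 -c "
from plan import *
legs(-97,(656.5,146.7,150),(656.5,146.7,70),(656.5,146.7,6))"
```

```text
clock: 0.93
tool_pos: [0.3495, 0.4245, 0.1868]
orientation: [-78.6, 90.0, 94.4]
force: [-0.1, 1.0, -0.1]
opening: 0.087
t 0.93 tcp [349.5 424.5 186.8] down [-0.  0. -1.] jaw -97.0 q [ 70.9   9.2 -16.   -0.  -64.8  12.1] open 87.0 F [-0.1  1.  -0.1]
twist 0.0
leg [  36.7  238.3 -338.5] rows@35 11.9
leg [80.  0. -0.] rows@35 2.3
leg [64.  0. -0.] rows@35 1.8
```

```bash
python3 -m pendant '[{"claw":87,"linear":[3,19.8,-28.2],"twist":0},{"claw":87,"linear":[3,19.8,-28.2],"twist":0},{"claw":87,"linear":[3,19.8,-28.2],"twist":0},{"claw":87,"linear":[3,19.8,-28.2],"twist":0},{"claw":87,"linear":[3,19.8,-28.2],"twist":0},{"claw":87,"linear":[3,19.8,-28.2],"twist":0},{"claw":87,"linear":[3,19.8,-28.2],"twist":0},{"claw":87,"linear":[3,19.8,-28.2],"twist":0},{"claw":87,"linear":[3,19.8,-28.2],"twist":0},{"claw":87,"linear":[3,19.8,-28.2],"twist":0}]'
python3 -m pendant '[{"claw":87,"linear":[3,19.8,-28.2],"twist":0},{"claw":87,"linear":[3,19.8,-28.2],"twist":0},{"claw":87,"linear":[20,0,0],"twist":0},{"claw":87,"linear":[25,0,0],"twist":0},{"claw":87,"linear":[25,0,0],"twist":0},{"claw":87,"linear":[10,0,0],"twist":0},{"claw":87,"linear":[0,0,0],"twist":0},{"claw":87,"linear":[0,0,0],"twist":0},{"claw":87,"linear":[0,0,0],"twist":0},{"claw":87,"linear":[0,0,0],"twist":0}]'
python3 - <<'E'
from plan import *
legs(-97,(656.5,146.7,6))
T=[]
for n,(u,v) in dict(top=(229,170),scene=(259,225)).items():
    p,d=snap(n,n+'1.png');T.append(cv2.resize(cv2.cvtColor(p,4)[v-45:v+45,u-45:u+45],(380,380),interpolation=cv2.INTER_CUBIC))
cv2.imwrite('pics/g1.png',np.hstack(T))
E
```

```text
clock: 1.77
tool_pos: [0.6055, 0.1934, 0.1563]
orientation: [27.2, 90.0, -159.8]
force: [-0.3, -0.5, -0.4]
opening: 0.0874
clock: 2.6
tool_pos: [0.6568, 0.1494, 0.0727]
orientation: [-150.6, 89.8, 22.3]
force: [0.2, 0.5, 1.2]
opening: 0.0871
t 2.6 tcp [656.8 149.4  72.7] down [ 0.003  0.001 -1.   ] jaw -97.0 q [ 29.4  25.6  -8.4   0.  -55.8  53.6] open 87.1 F [0.2 0.5 1.2]
twist -0.0
leg [66.7  2.8  0.1] rows@35 1.9
```

View pics/g1.png

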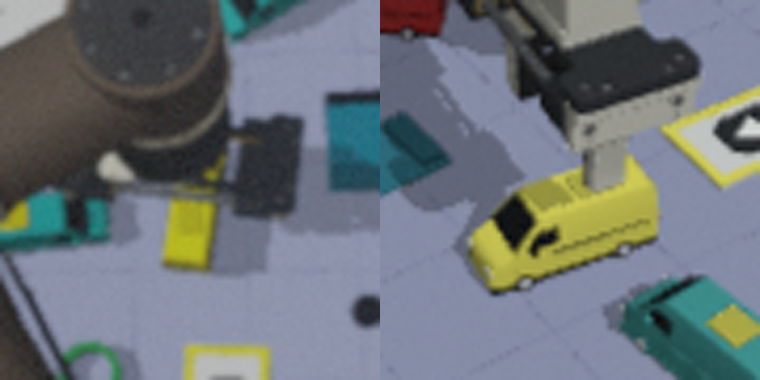

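The jaws straddle the yellow van with the tip at z≈73. I lower and grip.

```bash
python3 -m pendant '[{"claw":87,"linear":[16,2,0],"twist":0},{"claw":87,"linear":[20,0,0],"twist":0},{"claw":87,"linear":[16,0,0],"twist":0},{"claw":87,"linear":[10,0,0],"twist":0},{"claw":87,"linear":[4,0,0],"twist":0},{"claw":60,"linear":[0,0,0],"twist":0},{"claw":50,"linear":[0,0,0],"twist":0},{"claw":46,"linear":[0,0,0],"twist":0},{"claw":44,"linear":[0,0,0],"twist":0},{"claw":42,"linear":[0,0,0],"twist":0}]'
python3 -m pendant '[{"claw":40,"linear":[0,0,0],"twist":0},{"claw":36,"linear":[0,0,0],"twist":0},{"claw":30,"linear":[0,0,0],"twist":0},{"claw":30,"linear":[0,0,0],"twist":0},{"claw":30,"linear":[0,0,0],"twist":0},{"claw":30,"linear":[0,0,0],"twist":0},{"claw":30,"linear":[0,0,0],"twist":0},{"claw":30,"linear":[-6,0,0],"twist":0},{"claw":30,"linear":[-20,0,0],"twist":0},{"claw":30,"linear":[-30,0,0],"twist":0}]'
python3 -c "
from plan import *
legs(-99.3,(346,292.2,70),(346,292.2,10))"
```

```text
clock: 3.53
tool_pos: [0.656, 0.1469, 0.0057]
orientation: [-146.3, 89.9, 26.6]
force: [-0.4, 0.2, -0.1]
opening: 0.0589
clock: 4.37
tool_pos: [0.653, 0.1458, 0.0582]
orientation: [28.0, 89.6, -159.1]
force: [0.8, 0.6, -2.4]
opening: 0.0367
t 4.37 tcp [653.  145.8  58.2] down [-0.006 -0.002 -1.   ] jaw -97.1 q [ 29.2  26.4  -9.3  -0.1 -54.7  53.8] open 36.7 F [ 0.8  0.6 -2.4]
twist 0.039
leg [-10.3 -94.9 326.7] rows@35 9.7
leg [60.  -0.2 -0.3] rows@35 1.7
```

Run:
```python
from plan import *
legs(-97,(656.5,146.7,6))
T=[]
for n,(u,v) in dict(top=(229,170),scene=(259,225)).items():
    p,d=snap(n,n+'2.png');T.append(cv2.resize(cv2.cvtColor(p,4)[v-45:v+45,u-45:u+45],(380,380),interpolation=cv2.INTER_CUBIC))
cv2.imwrite('pics/g2.png',np.hstack(T))
```

```text
t 4.37 tcp [653.  145.8  58.2] down [-0.006 -0.002 -1.   ] jaw -97.1 q [ 29.2  26.4  -9.3  -0.1 -54.7  53.8] open 36.7 F [ 0.8  0.6 -2.4]
twist -0.001
leg [52.1 -1.5 -3.6] rows@35 1.5
```

View pics/g2.png

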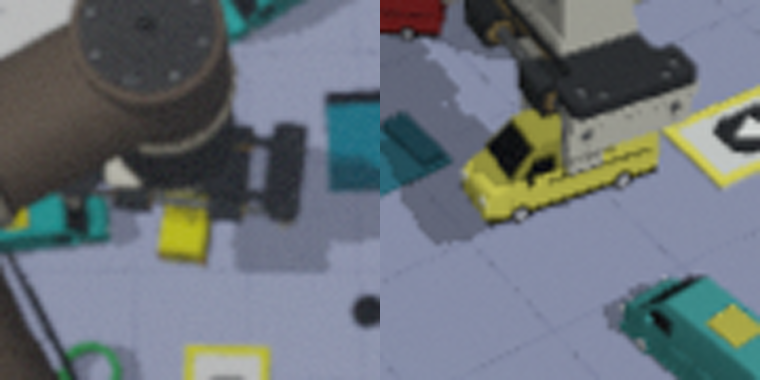

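Van held level. I carry it to the long yellow pad.

```bash
python3 -m pendant '[{"claw":30,"linear":[-4,-3,10],"twist":0.02},{"claw":30,"linear":[-4,-6,20],"twist":0.019},{"claw":30,"linear":[-2,-8.5,29.5],"twist":0},{"claw":30,"linear":[0,-8.5,29.5],"twist":0},{"claw":30,"linear":[0,-8.5,29.5],"twist":0},{"claw":30,"linear":[0,-8.5,29.5],"twist":0},{"claw":30,"linear":[0,-8.5,29.5],"twist":0},{"claw":30,"linear":[0,-8.5,29.5],"twist":0},{"claw":30,"linear":[0,-8.5,29.5],"twist":0},{"claw":30,"linear":[0,-8.5,29.5],"twist":0}]'
python3 -m pendant '[{"claw":30,"linear":[0,-8.5,29.5],"twist":0},{"claw":30,"linear":[0,-6,20],"twist":0},{"claw":30,"linear":[0,-3,10],"twist":0},{"claw":30,"linear":[0,0,0],"twist":0},{"claw":30,"linear":[0,0,0],"twist":0},{"claw":30,"linear":[0,0,0],"twist":0},{"claw":30,"linear":[0,0,0],"twist":0},{"claw":30,"linear":[0,0,0],"twist":0},{"claw":30,"linear":[0,0,0],"twist":0},{"claw":30,"linear":[0,0,0],"twist":0}]'
python3 - <<'E'
from plan import *
legs(-99.3,(346,292.2,30),(346,292.2,10))
T=[]
for n,(u,v) in dict(top=(190,250),scene=(375,215)).items():
    p,d=snap(n,n+'3.png');np.savez(n+'3.npz',p=p,d=d,W=world(n,d));T.append(cv2.resize(cv2.cvtColor(p,4)[v-45:v+45,u-45:u+45],(380,380),interpolation=cv2.INTER_CUBIC))
cv2.imwrite('pics/g3.png',np.hstack(T))
E
```

```text
clock: 5.3
tool_pos: [0.4036, 0.2652, 0.0709]
orientation: [-90.3, 90.0, 80.4]
force: [-0.6, 0.7, -1.2]
opening: 0.0369
clock: 6.13
tool_pos: [0.3495, 0.2913, 0.0706]
orientation: [74.3, 90.0, -115.1]
force: [-0.5, 0.9, -1.1]
opening: 0.0365
t 6.13 tcp [349.5 291.3  70.6] down [-0. -0. -1.] jaw -99.3 q [ 64.7   7.  -36.    0.  -47.   15.9] open 36.5 F [-0.5  0.9 -1.1]
twist -0.0
leg [40.6 -0.3  3.5] rows@35 1.2
leg [20. -0. -0.] rows@35 0.6
```

View pics/g3.png

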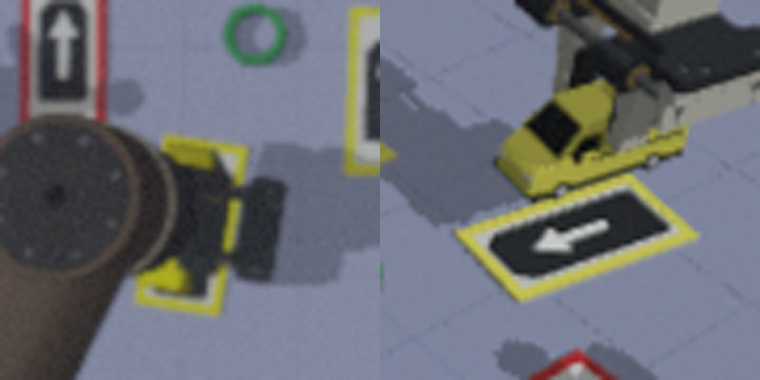

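```bash
python3 -m pendant '[{"claw":30,"linear":[8,0,1.7],"twist":0},{"claw":30,"linear":[14,0,1.7],"twist":0},{"claw":30,"linear":[14,0,0],"twist":0},{"claw":30,"linear":[10,0,0],"twist":0},{"claw":30,"linear":[6,0,0],"twist":0},{"claw":30,"linear":[4,0,0],"twist":0},{"claw":30,"linear":[2,0,0],"twist":0},{"claw":30,"linear":[1.5,0,0],"twist":0},{"claw":30,"linear":[0,0,0],"twist":0},{"claw":30,"linear":[0,0,0],"twist":0}]'
```

```text
clock: 7.07
tool_pos: [0.3459, 0.2925, 0.0116]
orientation: [-109.3, 90.0, 61.5]
force: [-0.0, -0.2, -2.1]
opening: 0.0368
```

```bash
python3 -m pendant '[{"claw":30,"linear":[0.8,0,0],"twist":0},{"claw":30,"linear":[0.6,0,0],"twist":0},{"claw":30,"linear":[0.4,0,0],"twist":0},{"claw":30,"linear":[0,0,0],"twist":0},{"claw":30,"linear":[0,0,0],"twist":0},{"claw":30,"linear":[0,0,0],"twist":0},{"claw":30,"linear":[0,0,0],"twist":0},{"claw":30,"linear":[0,0,0],"twist":0},{"claw":30,"linear":[0,0,0],"twist":0},{"claw":30,"linear":[0,0,0],"twist":0}]'
```

```text
clock: 7.9
tool_pos: [0.3458, 0.2922, 0.0095]
orientation: [-88.2, 90.0, 82.5]
force: [0.2, 0.1, -1.1]
opening: 0.0369
```

```bash
python3 -m pendant '[{"claw":38,"linear":[0,0,0],"twist":0},{"claw":42,"linear":[0,0,0],"twist":0},{"claw":46,"linear":[0,0,0],"twist":0},{"claw":60,"linear":[0,0,0],"twist":0},{"claw":80,"linear":[0,0,0],"twist":0},{"claw":80,"linear":[0,0,0],"twist":0},{"claw":80,"linear":[-10,0,0],"twist":0},{"claw":80,"linear":[-25,0,0],"twist":0},{"claw":80,"linear":[-35,0,0],"twist":0},{"claw":80,"linear":[-40,0,0],"twist":0}]'
python3 -c "
from plan import *
legs(None,(432.5,-89,100))
legs(-46,(432.5,-89,100),(432.5,-89,2))"
```

```text
clock: 8.73
tool_pos: [0.345, 0.2908, 0.1195]
orientation: [70.3, 89.8, -119.0]
force: [2.0, 1.5, -1.1]
opening: 0.0793
t 8.73 tcp [345.  290.8 119.5] down [-0.002 -0.003 -1.   ] jaw -99.3 q [ 65.3   3.2 -32.5  -0.  -54.4  15.5] open 79.3 F [ 2.   1.5 -1.1]
twist -0.0
leg [  20.6  360.6 -147.7] rows@35 11.1
t 8.73 tcp [345.  290.8 119.5] down [-0.002 -0.003 -1.   ] jaw -99.3 q [ 65.3   3.2 -32.5  -0.  -54.4  15.5] open 79.3 F [ 2.   1.5 -1.1]
twist -0.93
leg [ 20.6 334.  200.8] rows@35 11.1
leg [98.  -0.1 -0.4] rows@35 2.8
```

```bash
python3 -m pendant '[{"claw":80,"linear":[0,28.6,-22.4],"twist":0},{"claw":80,"linear":[0,28.6,-22.4],"twist":0},{"claw":80,"linear":[0,28.6,-22.4],"twist":0},{"claw":80,"linear":[0,28.6,-22.4],"twist":0},{"claw":80,"linear":[0,28.6,-22.4],"twist":0},{"claw":80,"linear":[0,28.6,-22.4],"twist":0},{"claw":80,"linear":[3.4,31.5,-2.2],"twist":0},{"claw":80,"linear":[3.4,31.5,-2.2],"twist":0},{"claw":80,"linear":[3.4,31.5,-2.2],"twist":0},{"claw":80,"linear":[3.4,31.5,-2.2],"twist":0}]'
python3 -m pendant '[{"claw":80,"linear":[3.4,31.5,-2.2],"twist":0},{"claw":80,"linear":[3.4,31.5,-2.2],"twist":0},{"claw":80,"linear":[0,0,0],"twist":-0.116},{"claw":80,"linear":[0,0,0],"twist":-0.116},{"claw":80,"linear":[0,0,0],"twist":-0.116},{"claw":80,"linear":[0,0,0],"twist":-0.116},{"claw":80,"linear":[0,0,0],"twist":-0.116},{"claw":80,"linear":[0,0,0],"twist":-0.116},{"claw":80,"linear":[0,0,0],"twist":-0.116},{"claw":80,"linear":[0,0,0],"twist":-0.116}]'
cat > check.py <<'E'
import sys
from sil import *
def check(k,pk,tag,cam=('top','scene'),crop=True):
    vs=[];pd=[];T=[]
    for n in cam:
        p,d=snap(n,f'{n}_{tag}.png');W=world(n,d);vs.append((n,p,W))
        f=np.load(n+'0.npz');x,_=pad(n,f['p'],f['d'],f['W'],pk);pd.append(x)
        v,s=fitv([vs[-1]],k,x,4);a=np.radians(x[2]);e=v[:2]-x[:2]
        print(n,'veh',v.round(1),s,'pad',x.round(1),'ahead',round(e@[np.cos(a),np.sin(a)],1),'left',round(e@[-np.sin(a),np.cos(a)],1),'dyaw',round(v[2]-x[2],1))
        c=camera_params(n);K=np.array([[c['fx'],0,c['cx']],[0,c['fy'],c['cy']],[0,0,1]])
        u=cv2.projectPoints(np.array([[x[0],x[1],15]])/1e3,np.array(c['rvec'],float),np.array(c['tvec'],float),K,None)[0].ravel().astype(int)
        T.append(cv2.resize(cv2.cvtColor(p,4)[u[1]-36:u[1]+36,u[0]-36:u[0]+36],(390,390),interpolation=cv2.INTER_CUBIC))
    cv2.imwrite(f'pics/c_{tag}.png',np.hstack(T))
check(*sys.argv[1:4])
E
python3 check.py vy yl a
python3 -c "
from plan import *
legs(-46,(432.5,-89,60),(432.5,-89,2))"
```

```text
clock: 9.57
tool_pos: [0.4387, -0.0261, 0.1058]
orientation: [-148.2, 90.0, 22.5]
force: [1.3, 0.1, -0.5]
opening: 0.0799
clock: 10.4
tool_pos: [0.4332, -0.0875, 0.099]
orientation: [-64.0, 90.0, 160.2]
force: [-0.9, -0.6, -0.1]
opening: 0.0797
top veh [338.2 299.   -6. ] [0.541] pad [346.2 291.4  -9.5] ahead -9.2 left 6.2 dyaw 3.5
scene veh [362.5 303.7 -19.8] [0.773] pad [345.9 293.   -9.2] ahead 14.7 left 13.2 dyaw -10.6
t 10.5 tcp [433.2 -87.5  99.1] down [-0. -0. -1.] jaw -46.0 q [ 14.3   3.6 -35.3   0.  -51.1 119.7] open 79.9 F [ 0.   0.2 -0.4]
twist 0.0
leg [39.1  0.6  1.6] rows@35 1.1
leg [58.  0. -0.] rows@35 1.7
```

View pics/c_a.png

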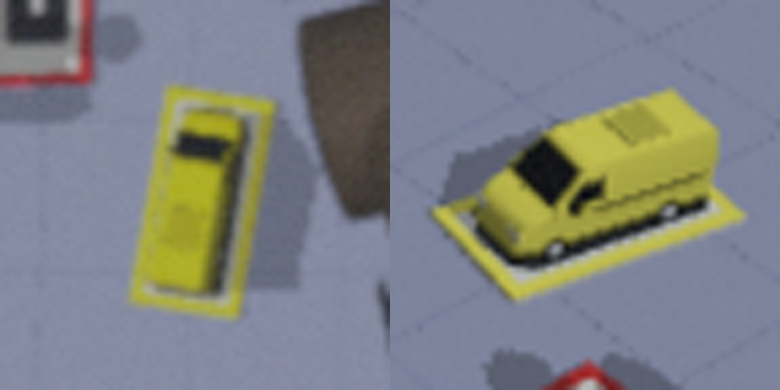

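The yellow van stands on its pad and looks centred, with its nose along the arrow. The border colour corrupted that numeric fit, so I'll fix it later from the saved pictures. Next I pick the yellow car.

```bash
python3 -m pendant '[{"claw":80,"linear":[15,0.6,1.6],"twist":0},{"claw":80,"linear":[28,0,0],"twist":0},{"claw":80,"linear":[28,0,0],"twist":0},{"claw":80,"linear":[15,0,0],"twist":0},{"claw":80,"linear":[8,0,0],"twist":0},{"claw":80,"linear":[3,0,0],"twist":0},{"claw":60,"linear":[0,0,0],"twist":0},{"claw":50,"linear":[0,0,0],"twist":0},{"claw":46,"linear":[0,0,0],"twist":0},{"claw":42,"linear":[0,0,0],"twist":0}]'
python3 -m pendant '[{"claw":40,"linear":[0,0,0],"twist":0},{"claw":36,"linear":[0,0,0],"twist":0},{"claw":30,"linear":[0,0,0],"twist":0},{"claw":26,"linear":[0,0,0],"twist":0},{"claw":26,"linear":[0,0,0],"twist":0},{"claw":26,"linear":[0,0,0],"twist":0},{"claw":26,"linear":[0,0,0],"twist":0},{"claw":26,"linear":[0,0,0],"twist":0},{"claw":26,"linear":[0,0,0],"twist":0},{"claw":26,"linear":[0,0,0],"twist":0}]'
python3 - <<'E'
from plan import *
legs(-91.9,(460,120.9,70),(460,120.9,6))
E
```

```text
clock: 11.33
tool_pos: [0.4334, -0.0888, 0.003]
orientation: [148.3, 89.9, 12.2]
force: [-0.5, -0.1, 0.9]
opening: 0.0587
clock: 12.17
tool_pos: [0.4326, -0.089, 0.002]
orientation: [-26.2, 90.0, -162.3]
force: [0.4, 0.1, -0.3]
opening: 0.0258
t 12.17 tcp [432.6 -89.    2. ] down [-0. -0. -1.] jaw -46.1 q [ 14.1  12.2 -42.    0.  -35.8 119.8] open 25.8 F [ 0.4  0.1 -0.3]
twist 0.799
leg [ -68.  -210.7  -20.4] rows@35 6.4
leg [64. -0. -0.] rows@35 1.8
```

The opening of 25.8 equals the command, which is suspicious, so I look.

Run:
```python
from plan import *
T=[]
for n,(u,v) in dict(top=(294,232),scene=(273,170)).items():
    p,d=snap(n,n+'4.png');T.append(cv2.resize(cv2.cvtColor(p,4)[v-32:v+32,u-32:u+32],(390,390),interpolation=cv2.INTER_CUBIC))
cv2.imwrite('pics/g4.png',np.hstack(T))
```

```text
(no output)
```

View pics/g4.png

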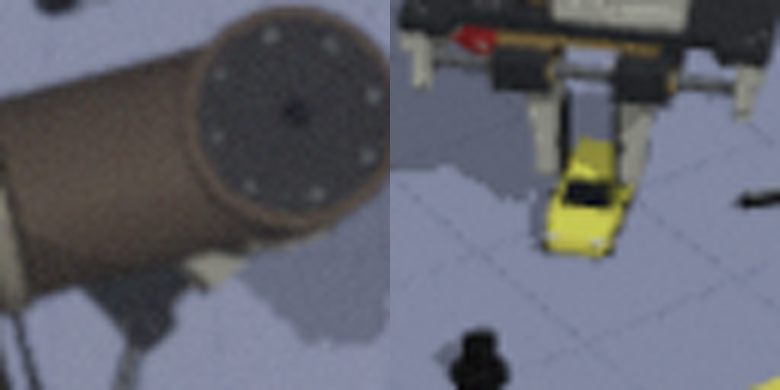

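```bash
python3 -m pendant '[{"claw":20,"linear":[0,0,0],"twist":0},{"claw":16,"linear":[0,0,0],"twist":0},{"claw":14,"linear":[0,0,0],"twist":0},{"claw":14,"linear":[0,0,0],"twist":0},{"claw":14,"linear":[0,0,0],"twist":0},{"claw":14,"linear":[0,0,0],"twist":0},{"claw":14,"linear":[0,0,0],"twist":0},{"claw":14,"linear":[-3,0,0],"twist":0},{"claw":14,"linear":[-8,0,0],"twist":0},{"claw":14,"linear":[0,0,0],"twist":0}]'
python3 - <<'E'
from plan import *
legs(None)
T=[]
for n,(u,v) in dict(scene=(273,170)).items():
    p,d=snap(n,n+'5.png');T.append(cv2.resize(cv2.cvtColor(p,4)[v-32:v+32,u-32:u+32],(500,500),interpolation=cv2.INTER_CUBIC))
cv2.imwrite('pics/g5.png',np.hstack(T))
E
```

```text
clock: 13.1
tool_pos: [0.4335, -0.0889, 0.0145]
orientation: [140.7, 89.9, 4.6]
force: [0.6, 0.3, 0.7]
opening: 0.0138
t 13.1 tcp [433.5 -88.9  14.5] down [ 0.002  0.    -1.   ] jaw -46.1 q [ 14.1  10.9 -41.3   0.  -37.7 119.8] open 13.8 F [0.6 0.3 0.7]
twist -0.0
```

View pics/g5.png

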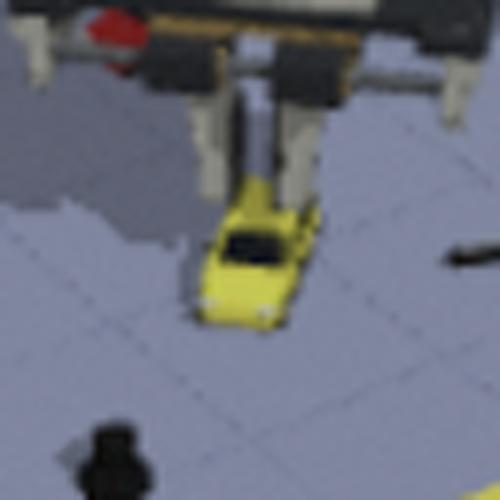

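Run:
```python
from sil import *
for n in('top','scene'):
    c=camera_params(n);K=np.array([[c['fx'],0,c['cx']],[0,c['fy'],c['cy']],[0,0,1]])
    a=np.radians(-46.1);y=np.array([np.cos(a),np.sin(a),0])*7
    X=np.array([[433.5,-88.9,14.5],[433.5,-88.9,33],[433.5,-88.9,50]]);X=np.vstack([X,X[:1]+y,X[:1]-y])/1e3
    print(n,cv2.projectPoints(X,np.array(c['rvec']),np.array(c['tvec']),K,None)[0].reshape(-1,2).round(1).tolist())
p,d=snap('scene');W=world('scene',d)
for v in range(150,184,2): print(v,' '.join('%3d,%3d,%2d%s'%(*(W[v,u]*1e3).round(),'Y' if p[v,u,0]>p[v,u,2]*1.8 else '.') for u in range(264,286,3)))
x,s=fitv([('scene',p,W)],'cy',(433,-89,44));print(x,s)
```

```text
top [[294.1, 232.3], [294.6, 231.9], [295.0, 231.5], [295.5, 231.0], [292.8, 233.7]]
scene [[272.9, 170.4], [272.9, 165.7], [273.0, 161.4], [270.8, 170.1], [274.9, 170.6]]
150 369,-235,-1. 456,-92,100. 446,-89,98. 342,-216,-1. 449,-52,117. 446,-41,122. 436,-38,120. 425,-37,116.Traceback (most recent call last):
  File "<stdin>", line 8, in <module>
  File "<stdin>", line 8, in <genexpr>
ValueError: cannot convert float NaN to integer
```

Run:
```python
from sil import *
p,d=snap('scene');W=np.nan_to_num(world('scene',d),nan=9)
for v in range(152,184,2): print(v,' '.join('%4d,%4d,%3d%s'%(*(W[v,u]*1e3).round(),'Y' if p[v,u,0]>p[v,u,2]*1.8 else '.') for u in range(264,284,2)))
cv2.imwrite('pics/g6.png',cv2.resize(cv2.cvtColor(p,4)[100:200,220:330],(792,720),interpolation=cv2.INTER_CUBIC)[120:])
```

```text
152  379,-220,  1.  458, -94, 92.  450, -94, 90.  448, -85, 93.  432, -97, 82.  349,-200,  1.  430, -78, 90.  430, -67, 96.  424, -64, 96.  420, -58, 97.
154  385,-212, -1.  455, -99, 81.  453, -90, 85.  445, -90, 83.  431, -98, 73.  358,-187,  2.  434, -72, 88.  428, -69, 87.  424, -63, 88.  335,-170,  3.
156  393,-200,  0.  456, -97, 75.  451, -93, 75.  438,-100, 67.  432, -96, 67.  362,-182, -2.  432, -74, 78.  429, -68, 80.  424, -64, 80.  341,-162,  1.
158  400,-190, -1.  395,-184,  0.  450, -95, 66.  442, -94, 64.  432, -97, 58.  372,-168,  0.  429, -79, 67.  429, -68, 72.  422, -66, 71.  348,-153, -1.
160  406,-181, -2.  403,-173,  0.  451, -93, 60.  443, -93, 57.  432, -96, 51.  380,-157,  0.  436, -69, 67.  426, -71, 62.  423, -65, 64.  359,-138,  2.
162  417,-165,  1.  409,-164, -1.  451, -93, 52.  446, -89, 52.  424,-108, 34Y  418,-105, 33Y  431, -76, 54.  427, -71, 55.  423, -65, 57.  362,-134, -3.
164  423,-156,  0.  418,-151,  1.  414,-146,  2.  404,-147, -2.  428,-101, 31Y  424, -96, 33Y  430, -76, 46.  429, -67, 50.  425, -61, 51.  371,-122, -1.
166  431,-145,  1.  42
[... 663 characters left out ...]
 -67, 20Y  446, -65, 18Y  442, -60, 19Y  435, -58, 18Y  417, -71,  4.  409, -70,  1.
176  465, -96,  0.  459, -92,  0.  468, -69, 17.  460, -68, 14Y  456, -62, 16Y  453, -56, 18Y  446, -54, 16Y  435, -58,  9.  422, -64,  1.  414, -64, -2.
178  471, -87, -1.  472, -74,  7.  467, -70,  8Y  463, -64, 10Y  459, -58, 11Y  453, -56, 10.  444, -56,  7Y  433, -61, -1.  427, -57, -1.  424, -50,  2.
180  477, -78, -1.  473, -73,  0.  467, -69,  0.  460, -68, -2.  456, -63, -1.  451, -58,  0.  447, -52,  2.  440, -51,  0.  435, -46,  1.  426, -47, -4.
182  487, -63,  4.  479, -64,  0.  474, -60,  0.  469, -56,  0.  461, -55, -2.  458, -49,  0.  454, -43,  2.  446, -43, -1.  442, -37,  1.  434, -36, -2.
```

View pics/g6.png

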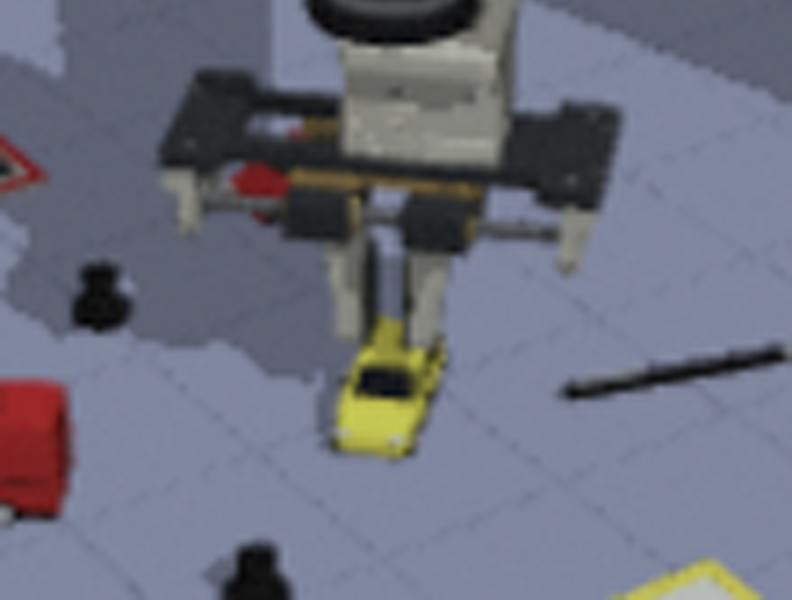

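The depth shows the fingertips end near z≈45 while the reported TCP z is 14.5. The fingers closed above the car roof, and the van was held by its upper, narrower part. The real tips are about 30 mm higher than reported. I raise, open and measure that offset.

```bash
python3 -m pendant '[{"claw":14,"linear":[-20,0,0],"twist":0},{"claw":14,"linear":[-20,0,0],"twist":0},{"claw":60,"linear":[-15,0,0],"twist":0},{"claw":80,"linear":[0,0,0],"twist":0},{"claw":80,"linear":[0,0,0],"twist":0},{"claw":80,"linear":[0,0,0],"twist":0},{"claw":80,"linear":[0,0,0],"twist":0},{"claw":80,"linear":[0,0,0],"twist":0},{"claw":80,"linear":[0,0,0],"twist":0},{"claw":80,"linear":[0,0,0],"twist":0}]'
python3 - <<'E'
from sil import *
from plan import legs
legs(-46,(432.5,-89,-25))
o=get_obs();t=np.array(o['tool_pos']);a=np.radians(-46)
p,d=snap('scene','scene6.png');W=world('scene',d)
e=W-t;u=e[...,0]*np.cos(a)+e[...,1]*np.sin(a);v=-e[...,0]*np.sin(a)+e[...,1]*np.cos(a)
for s in(1,-1):
    m=(s*u>.03)&(s*u<.075)&(abs(v)<.02)&(e[...,2]>-.02)&(e[...,2]<.1)
    z=e[...,2][m]*1e3;print(s,m.sum(),np.sort(z)[:12].round(1),'u',np.percentile(u[m]*1e3,[3,50,97]).round(1),'v',np.percentile(v[m]*1e3,[3,97]).round(1), 'maxrow',np.sort(np.nonzero(m)[0])[-4:])
vs=[('scene',p,W)];print(fitv(vs,'cy',(433,-89,44)))
E
```

```text
clock: 14.08
tool_pos: [0.4323, -0.0891, 0.0676]
orientation: [-30.6, 89.9, -166.7]
force: [1.1, 0.7, -0.5]
opening: 0.062
t 14.08 tcp [432.3 -89.1  67.6] down [-0.001 -0.    -1.   ] jaw -46.1 q [ 14.1   6.  -37.7  -0.  -46.3 119.8] open 62.0 F [ 1.1  0.7 -0.5]
twist -0.002
leg [92.6  0.1 -0.2] rows@35 2.6
1 80 [32.6 34.1 36.2 37.  38.4 38.9 39.8 40.  40.6 41.6 41.7 44.3] u [31.4 37.8 47.8] v [-7.6 13.7] maxrow [148 148 148 148]
-1 86 [32.5 33.2 34.  34.  34.7 36.8 37.9 38.1 38.1 39.8 40.  40.4] u [-52.7 -42.7 -35.1] v [-5.9 13.7] maxrow [150 151 151 151]
(array([430.98133416, -89.78841102,  45.55746397]), array([0.871]))
```

Both tips read about 31–33 mm above the reported TCP, so tip z ≈ TCP z + 31. The car hasn't moved. I descend to TCP −23 (tip ≈ 8).

```bash
python3 -m pendant '[{"claw":80,"linear":[15,0,0],"twist":0},{"claw":80,"linear":[25,0,0],"twist":0},{"claw":80,"linear":[20,0,0],"twist":0},{"claw":80,"linear":[14,0,0],"twist":0},{"claw":80,"linear":[8,0,0],"twist":0},{"claw":80,"linear":[5,0,0],"twist":0},{"claw":80,"linear":[3,0,0],"twist":0},{"claw":60,"linear":[0,0,0],"twist":0},{"claw":50,"linear":[0,0,0],"twist":0},{"claw":46,"linear":[0,0,0],"twist":0}]'
python3 -m pendant '[{"claw":44,"linear":[0,0,0],"twist":0},{"claw":40,"linear":[0,0,0],"twist":0},{"claw":36,"linear":[0,0,0],"twist":0},{"claw":32,"linear":[0,0,0],"twist":0},{"claw":26,"linear":[0,0,0],"twist":0},{"claw":26,"linear":[0,0,0],"twist":0},{"claw":26,"linear":[0,0,0],"twist":0},{"claw":26,"linear":[0,0,0],"twist":0},{"claw":26,"linear":[0,0,0],"twist":0},{"claw":26,"linear":[0,0,0],"twist":0}]'
python3 -c "
from plan import *
legs(-91.9,(460,120.9,40),(460,120.9,-18))"
```

```text
clock: 14.97
tool_pos: [0.4332, -0.0889, -0.0213]
orientation: [147.6, 89.9, 11.5]
force: [-0.3, 0.6, -0.4]
opening: 0.0652
clock: 15.8
tool_pos: [0.4327, -0.089, -0.0218]
orientation: [132.4, 90.0, -3.7]
force: [-1.5, 0.3, 5.2]
opening: 0.0376
t 15.8 tcp [432.7 -89.  -21.8] down [ 0. -0. -1.] jaw -46.1 q [ 14.1  14.7 -43.4   0.  -31.9 119.8] open 37.6 F [-1.5  0.3  5.2]
twist 0.799
leg [ -61.8 -210.7  -20.3] rows@35 6.3
leg [58. -0.  0.] rows@35 1.7
```

```bash
python3 -m pendant '[{"claw":26,"linear":[-6,0,0],"twist":0},{"claw":26,"linear":[-16,0,0],"twist":0},{"claw":26,"linear":[-20,0,0],"twist":0.1},{"claw":26,"linear":[-20,0,0],"twist":0.1},{"claw":26,"linear":[0,0,0],"twist":0.1},{"claw":26,"linear":[0,0,0],"twist":0.1},{"claw":26,"linear":[0,0,0],"twist":0.1},{"claw":26,"linear":[0,0,0],"twist":0.1},{"claw":26,"linear":[0,0,0],"twist":0.1},{"claw":26,"linear":[0,0,0],"twist":0.1}]'
python3 -m pendant '[{"claw":26,"linear":[0,-15,-1.5],"twist":0},{"claw":26,"linear":[0,-30,-3],"twist":0},{"claw":26,"linear":[0,-30,-3],"twist":0},{"claw":26,"linear":[0,-30,-3],"twist":0},{"claw":26,"linear":[0,-30,-3],"twist":0},{"claw":26,"linear":[0,-30,-3],"twist":0},{"claw":26,"linear":[0,-30,-3],"twist":0},{"claw":26,"linear":[0,-15,-1.5],"twist":0},{"claw":26,"linear":[0,0,0],"twist":0},{"claw":26,"linear":[0,0,0],"twist":0}]'
python3 -c "
from plan import *
legs(-91.9,(460,120.9,0),(460,120.9,-17.3))"
```

```text
clock: 16.63
tool_pos: [0.4323, -0.089, 0.0402]
orientation: [-12.0, 90.0, 165.8]
force: [0.1, -0.1, -0.7]
opening: 0.0377
clock: 17.47
tool_pos: [0.4603, 0.1206, 0.0399]
orientation: [27.8, 89.9, -154.1]
force: [-0.8, 0.6, -1.5]
opening: 0.0376
t 17.47 tcp [460.3 120.6  39.9] down [-0.001 -0.    -1.   ] jaw -91.9 q [ 38.4  11.5 -35.6  -0.  -43.   49.7] open 37.6 F [-0.8  0.6 -1.5]
twist 0.001
leg [39.9 -0.3  0.3] rows@35 1.1
leg [17.3 -0.  -0. ] rows@35 0.5
```

```bash
python3 -m pendant '[{"claw":26,"linear":[8,0,0],"twist":0},{"claw":26,"linear":[16,0,0],"twist":0},{"claw":26,"linear":[14,0,0],"twist":0},{"claw":26,"linear":[8,0,0],"twist":0},{"claw":26,"linear":[5,0,0],"twist":0},{"claw":26,"linear":[3,0,0],"twist":0},{"claw":26,"linear":[1.5,0,0],"twist":0},{"claw":26,"linear":[1,0,0],"twist":0},{"claw":26,"linear":[0.6,0,0],"twist":0},{"claw":26,"linear":[0,0,0],"twist":0}]'
python3 -m pendant '[{"claw":26,"linear":[0.3,0,0],"twist":0},{"claw":26,"linear":[0,0,0],"twist":0},{"claw":26,"linear":[0,0,0],"twist":0},{"claw":26,"linear":[0,0,0],"twist":0},{"claw":26,"linear":[0,0,0],"twist":0},{"claw":26,"linear":[0,0,0],"twist":0},{"claw":26,"linear":[0,0,0],"twist":0},{"claw":26,"linear":[0,0,0],"twist":0},{"claw":26,"linear":[0,0,0],"twist":0},{"claw":26,"linear":[0,0,0],"twist":0}]'
```

```text
clock: 18.3
tool_pos: [0.4609, 0.1203, -0.0167]
orientation: [-141.6, 90.0, 36.5]
force: [0.3, 0.4, 0.1]
opening: 0.038
clock: 19.13
tool_pos: [0.4607, 0.1202, -0.0174]
orientation: [62.2, 90.0, -119.7]
force: [-0.5, -0.3, -0.9]
opening: 0.0374
```

Basically touching. I release, rise, and head for the red van, which needs jaw ≈ −129.

```bash
python3 -m pendant '[{"claw":39,"linear":[0.4,0,0],"twist":0},{"claw":42,"linear":[0,0,0],"twist":0},{"claw":46,"linear":[0,0,0],"twist":0},{"claw":60,"linear":[0,0,0],"twist":0},{"claw":80,"linear":[0,0,0],"twist":0},{"claw":80,"linear":[0,0,0],"twist":0},{"claw":80,"linear":[-10,0,0],"twist":0},{"claw":80,"linear":[-25,0,0],"twist":0},{"claw":80,"linear":[-35,0,0],"twist":0},{"claw":80,"linear":[-35,0,0],"twist":0}]'
python3 -c "
from plan import *
legs(None,(636.5,-153,85))
legs(-128.7,(636.5,-153,70),(636.5,-153,-20))"
```

```text
clock: 19.97
tool_pos: [0.4598, 0.1195, 0.0879]
orientation: [39.8, 89.9, -142.2]
force: [0.9, 0.5, -0.1]
opening: 0.0793
t 19.97 tcp [459.8 119.5  87.9] down [-0.002 -0.002 -1.   ] jaw -91.9 q [ 38.4   7.7 -32.3  -0.  -50.1  49.7] open 79.3 F [ 0.9  0.5 -0.1]
twist -0.0
leg [   3.   266.4 -185.8] rows@35 9.3
t 19.97 tcp [459.8 119.5  87.9] down [-0.002 -0.002 -1.   ] jaw -91.9 q [ 38.4   7.7 -32.3  -0.  -50.1  49.7] open 79.3 F [ 0.9  0.5 -0.1]
twist 0.642
leg [  18.   102.2 -308.3] rows@35 9.3
leg [90.  -0.2 -0.1] rows@35 2.6
```

```bash
python3 -m pendant '[{"claw":84,"linear":[0,14.6,-10.4],"twist":0},{"claw":84,"linear":[0,28,-19.5],"twist":0},{"claw":84,"linear":[0,28,-19.5],"twist":0},{"claw":84,"linear":[0,28,-19.5],"twist":0},{"claw":84,"linear":[0,28,-19.5],"twist":0},{"claw":84,"linear":[0,28,-19.5],"twist":0},{"claw":84,"linear":[0,28,-19.5],"twist":0},{"claw":84,"linear":[0,28,-19.5],"twist":0},{"claw":84,"linear":[0,28,-19.5],"twist":0},{"claw":84,"linear":[0,28,-19.5],"twist":0}]'
python3 -m pendant '[{"claw":84,"linear":[0,0,0],"twist":0.107},{"claw":84,"linear":[0,0,0],"twist":0.107},{"claw":84,"linear":[0,0,0],"twist":0.107},{"claw":84,"linear":[0,0,0],"twist":0.107},{"claw":84,"linear":[0,0,0],"twist":0.107},{"claw":84,"linear":[0,0,0],"twist":0.107},{"claw":84,"linear":[0,0,0],"twist":0},{"claw":84,"linear":[0,0,0],"twist":0},{"claw":84,"linear":[0,0,0],"twist":0},{"claw":84,"linear":[0,0,0],"twist":0}]'
sed -i 's/def parts(n,p,W,k,g):/ZMIN=-.02\ndef parts(n,p,W,k,g):/; s/>-.02)$/>ZMIN)/' sil.py
python3 - <<'E'
s=open('check.py').read()
s=s.replace("def check","import sil;sil.ZMIN=.016\n_h=hullpts\ndef hp(k):\n    q=_h(k);q[:,2]=np.maximum(q[:,2],12);return q\nsil.hullpts=hp\ndef check",1)
open('check.py','w').write(s)
E
python3 check.py cy ys b
python3 - <<'E'
import sys;sys.argv=['x','cy','ys','b2']
from check import *
for k,pk in(('vy','yl'),):check(k,pk,'b3')
from plan import legs
legs(-128.7,(636.5,-153,40),(636.5,-153,-20))
E
```

```text
clock: 20.8
tool_pos: [0.638, -0.1542, 0.0871]
orientation: [-5.9, 90.0, 172.2]
force: [1.0, 0.2, -0.2]
opening: 0.0843
clock: 21.63
tool_pos: [0.6374, -0.1526, 0.0872]
orientation: [33.4, 90.0, 174.8]
force: [-0.6, 0.7, -0.6]
opening: 0.0843
top veh [464.  115.5 -12.2] [0.743] pad [460.3 120.2  -2. ] ahead 3.9 left -4.6 dyaw -10.1
scene veh [457.4 123.1  -2.2] [0.917] pad [459.6 121.5  -1.8] ahead -2.3 left 1.5 dyaw -0.5
top veh [464.7 114.6 -10.9] [0.744] pad [460.3 120.2  -2. ] ahead 4.6 left -5.5 dyaw -8.9
scene veh [458.  122.9  -2.7] [0.903] pad [459.6 121.5  -1.8] ahead -1.6 left 1.3 dyaw -0.9
top veh [347.  293.1 -10.5] [0.896] pad [346.2 291.4  -9.5] ahead 0.6 left 1.8 dyaw -1.0
scene veh [346.8 295.4  -6.6] [0.941] pad [345.9 293.   -9.2] ahead 0.5 left 2.5 dyaw 2.6
t 21.93 tcp [ 637.5 -152.5   87.3] down [ 0.  0. -1.] jaw -128.7 q [  3.6  23.4  -9.9  -0.  -56.7  47.8] open 83.8 F [-0.8 -0.7 -0. ]
twist 0.0
leg [47.3  1.   0.5] rows@35 1.4
leg [60.  0.  0.] rows@35 1.7
```

View pics/c_b.png

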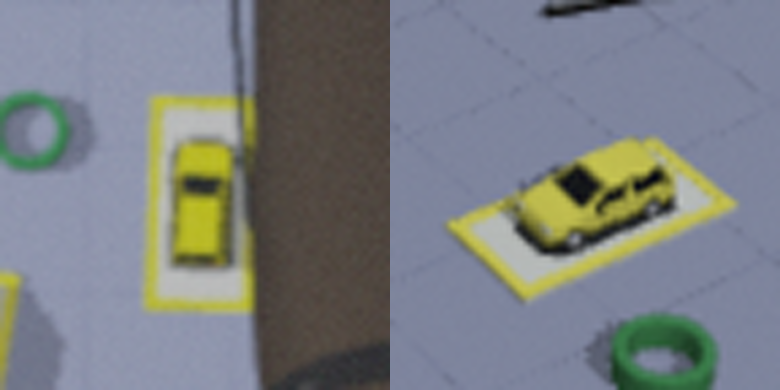

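Yellow car well placed: within about 2 mm in the scene view, with the top view partly covered by the arm. Next the red van.

```bash
python3 -m pendant '[{"claw":84,"linear":[15,0.5,0],"twist":0},{"claw":84,"linear":[25,0,0],"twist":0},{"claw":84,"linear":[25,0,0],"twist":0},{"claw":84,"linear":[20,0,0],"twist":0},{"claw":84,"linear":[12,0,0],"twist":0},{"claw":84,"linear":[7,0,0],"twist":0},{"claw":84,"linear":[4,0,0],"twist":0},{"claw":60,"linear":[0,0,0],"twist":0},{"claw":52,"linear":[0,0,0],"twist":0},{"claw":48,"linear":[0,0,0],"twist":0}]'
python3 -m pendant '[{"claw":46,"linear":[0,0,0],"twist":0},{"claw":42,"linear":[0,0,0],"twist":0},{"claw":38,"linear":[0,0,0],"twist":0},{"claw":34,"linear":[0,0,0],"twist":0},{"claw":30,"linear":[0,0,0],"twist":0},{"claw":30,"linear":[0,0,0],"twist":0},{"claw":30,"linear":[0,0,0],"twist":0},{"claw":30,"linear":[0,0,0],"twist":0},{"claw":30,"linear":[0,0,0],"twist":0},{"claw":30,"linear":[0,0,0],"twist":0}]'
python3 -c "
from plan import *
legs(-91.5,(524.6,-405.8,40),(524.6,-405.8,-18))"
```

```text
clock: 22.77
tool_pos: [0.6381, -0.153, -0.0195]
orientation: [-144.1, 89.9, -2.8]
force: [0.0, 0.1, -0.0]
opening: 0.0692
clock: 23.6
tool_pos: [0.6373, -0.153, -0.0205]
orientation: [-165.0, 90.0, -23.7]
force: [-2.5, -1.0, 6.4]
opening: 0.0418
t 23.6 tcp [ 637.3 -153.   -20.5] down [ 0. -0. -1.] jaw -128.7 q [  3.5  30.1 -15.4   0.  -44.5  47.8] open 41.8 F [-2.5 -1.   6.4]
twist -0.649
leg [-60.5 255.7 106. ] rows@35 8.1
leg [58. -0.  0.] rows@35 1.7
```

```bash
python3 -m pendant '[{"claw":30,"linear":[-6,0,0],"twist":0},{"claw":30,"linear":[-16,0,0],"twist":0},{"claw":30,"linear":[-20,0,0],"twist":0},{"claw":30,"linear":[-18.5,0,0],"twist":-0.093},{"claw":30,"linear":[0,0,0],"twist":-0.093},{"claw":30,"linear":[0,0,0],"twist":-0.093},{"claw":30,"linear":[0,0,0],"twist":-0.093},{"claw":30,"linear":[0,0,0],"twist":-0.093},{"claw":30,"linear":[0,0,0],"twist":-0.092},{"claw":30,"linear":[0,0,0],"twist":-0.092}]'
python3 -m pendant '[{"claw":30,"linear":[0,14,5.8],"twist":0},{"claw":30,"linear":[0,29,12],"twist":0},{"claw":30,"linear":[0,29,12],"twist":0},{"claw":30,"linear":[0,29,12],"twist":0},{"claw":30,"linear":[0,29,12],"twist":0},{"claw":30,"linear":[0,29,12],"twist":0},{"claw":30,"linear":[0,29,12],"twist":0},{"claw":30,"linear":[0,29,12],"twist":0},{"claw":30,"linear":[0,29,12],"twist":0},{"claw":30,"linear":[0,10,4.2],"twist":0}]'
python3 -c "
from plan import *
legs(-91.5,(525.4,-405.8,40),(525.4,-405.8,-16.5))"
```

```text
clock: 24.43
tool_pos: [0.6368, -0.1528, 0.0394]
orientation: [-25.2, 90.0, 153.5]
force: [0.4, -0.9, -1.7]
opening: 0.0417
clock: 25.27
tool_pos: [0.5218, -0.4093, 0.0393]
orientation: [-12.2, 89.9, 166.1]
force: [-0.0, 0.2, -1.5]
opening: 0.0421
t 25.27 tcp [ 521.8 -409.3   39.3] down [-0.001  0.    -1.   ] jaw -91.8 q [-21.3  26.8 -11.5   0.  -51.7 109.5] open 42.1 F [-0.   0.2 -1.5]
twist -0.005
leg [-0.7 -3.6 -3.6] rows@35 0.1
leg [56.5  0.  -0.1] rows@35 1.6
```

```bash
python3 -m pendant '[{"claw":30,"linear":[6,-3.6,-3.6],"twist":-0.005},{"claw":30,"linear":[14,0,0],"twist":0},{"claw":30,"linear":[14,0,0],"twist":0},{"claw":30,"linear":[9,0,0],"twist":0},{"claw":30,"linear":[5,0,0],"twist":0},{"claw":30,"linear":[3,0,0],"twist":0},{"claw":30,"linear":[2,0,0],"twist":0},{"claw":30,"linear":[0,0,0],"twist":0},{"claw":30,"linear":[0,0,0],"twist":0},{"claw":30,"linear":[0,0,0],"twist":0}]'
python3 -c "
from plan import *
legs(-91.5,(525.4,-405.8,-16.5))"
```

```text
clock: 26.1
tool_pos: [0.5285, -0.4027, -0.0126]
orientation: [155.5, 89.9, -25.8]
force: [0.0, 0.1, -1.7]
opening: 0.042
t 26.1 tcp [ 528.5 -402.7  -12.6] down [ 0.001 -0.    -1.   ] jaw -91.2 q [-20.5  30.2 -13.9   0.  -45.9 109.3] open 42.0 F [ 0.   0.1 -1.7]
twist 0.005
leg [3.9 3.2 3. ] rows@35 0.2
```

```bash
python3 -m pendant '[{"claw":30,"linear":[0,3.2,3],"twist":0.005},{"claw":30,"linear":[0,0,0],"twist":0},{"claw":30,"linear":[2,0,0],"twist":0},{"claw":30,"linear":[1,0,0],"twist":0},{"claw":30,"linear":[0.6,0,0],"twist":0},{"claw":30,"linear":[0,0,0],"twist":0},{"claw":30,"linear":[0,0,0],"twist":0},{"claw":30,"linear":[0,0,0],"twist":0},{"claw":30,"linear":[0,0,0],"twist":0},{"claw":30,"linear":[0,0,0],"twist":0}]'
python3 -c "
from plan import *
legs(-91.5,(525.4,-405.8,-16.5))"
```

```text
clock: 26.93
tool_pos: [0.5249, -0.4058, -0.0165]
orientation: [101.5, 90.0, -80.0]
force: [-2.9, 0.5, 5.2]
opening: 0.0417
t 26.93 tcp [ 524.9 -405.8  -16.5] down [ 0. -0. -1.] jaw -91.5 q [-20.9  30.4 -14.1   0.  -45.4 109.4] open 41.7 F [-2.9  0.5  5.2]
twist -0.0
leg [ 0.   0.  -0.5] rows@35 0.0
```

Contact (Fz +5 N, same as at the pick). I release, rise, and plan the red car.

```bash
python3 -m pendant '[{"claw":43,"linear":[0,0,0],"twist":0},{"claw":46,"linear":[0,0,0],"twist":0},{"claw":50,"linear":[0,0,0],"twist":0},{"claw":60,"linear":[0,0,0],"twist":0},{"claw":80,"linear":[0,0,0],"twist":0},{"claw":80,"linear":[0,0,0],"twist":0},{"claw":80,"linear":[-10,0,0],"twist":0},{"claw":80,"linear":[-25,0,0],"twist":0},{"claw":80,"linear":[-35,0,0],"twist":0},{"claw":80,"linear":[-35,0,0],"twist":0}]'
python3 -c "
from plan import *
legs(None,(350.7,-279.7,88))
legs(-81.5,(350.7,-279.7,60),(350.7,-279.7,-23))"
```

```text
clock: 27.77
tool_pos: [0.5242, -0.4054, 0.0892]
orientation: [-17.2, 89.9, 161.3]
force: [1.1, 0.0, 0.0]
opening: 0.08
t 27.77 tcp [ 524.2 -405.4   89.2] down [-0.002  0.001 -1.   ] jaw -91.5 q [-20.9  24.   -8.7   0.  -57.4 109.4] open 80.0 F [1.1 0.  0. ]
twist -0.0
leg [   1.6 -121.   176.8] rows@35 6.1
t 27.77 tcp [ 524.2 -405.4   89.2] down [-0.002  0.001 -1.   ] jaw -91.5 q [-20.9  24.   -8.7   0.  -57.4 109.4] open 80.0 F [1.1 0.  0. ]
twist -0.175
leg [  29.6 -150.   153. ] rows@35 6.2
leg [83.   0.1 -0.1] rows@35 2.4
```

```bash
python3 -m pendant '[{"claw":82,"linear":[0,-10,14.8],"twist":0},{"claw":82,"linear":[0,-20,29],"twist":0},{"claw":82,"linear":[0,-20,29],"twist":0},{"claw":82,"linear":[0,-20,29],"twist":0},{"claw":82,"linear":[0,-20,29],"twist":0},{"claw":82,"linear":[0,-20,29],"twist":0},{"claw":82,"linear":[0,-11,17],"twist":0},{"claw":82,"linear":[0,0,0],"twist":-0.09},{"claw":82,"linear":[0,0,0],"twist":-0.085},{"claw":82,"linear":[0,0,0],"twist":0}]'
python3 -m pendant '[{"claw":82,"linear":[0,0,0],"twist":0},{"claw":82,"linear":[10,0,0],"twist":0},{"claw":82,"linear":[10,0,0],"twist":0},{"claw":82,"linear":[0,0,0],"twist":0},{"claw":82,"linear":[0,0,0],"twist":0},{"claw":82,"linear":[0,0,0],"twist":0},{"claw":82,"linear":[0,0,0],"twist":0},{"claw":82,"linear":[0,0,0],"twist":0},{"claw":82,"linear":[0,0,0],"twist":0},{"claw":82,"linear":[0,0,0],"twist":0}]'
python3 check.py vr rl c
python3 -c "
from plan import *
legs(-81.5,(350.5,-279.7,40),(350.5,-279.7,-23))
"
```

```text
clock: 28.6
tool_pos: [0.3517, -0.2799, 0.0894]
orientation: [153.8, 89.9, -17.5]
force: [0.3, 0.1, 0.1]
opening: 0.0817
clock: 29.43
tool_pos: [0.3516, -0.28, 0.0684]
orientation: [154.0, 90.0, -17.5]
force: [-0.3, 0.9, 0.1]
opening: 0.082
top veh [ 523.5 -405.2   -3.4] [0.957] pad [ 525.4 -406.5   -1.5] ahead -1.9 left 1.3 dyaw -1.9
scene veh [ 523.5 -400.1    2.7] [0.927] pad [ 523.9 -405.1   -1.5] ahead -0.5 left 5.0 dyaw 4.2
t 29.53 tcp [ 351.5 -280.    68.3] down [ 0. -0. -1.] jaw -81.5 q [-13.3   6.7 -36.8   0.  -46.5 111.8] open 82.3 F [-0.5 -0.7  0.5]
twist -0.0
leg [28.3 -0.4  1. ] rows@35 0.8
leg [63. -0.  0.] rows@35 1.8
```

View pics/c_c.png

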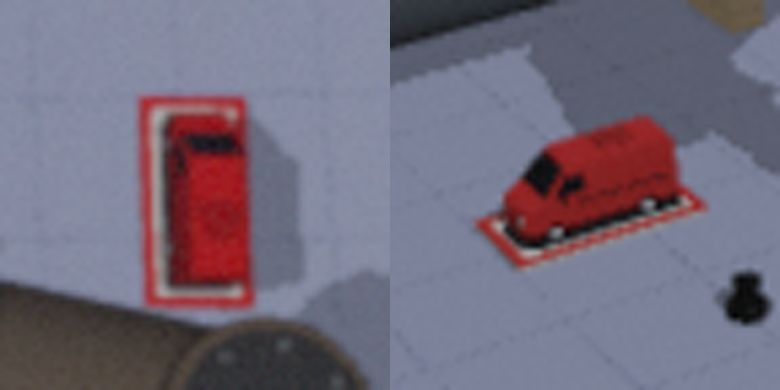

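The red van sits on its long pad, nose along the arrow; the top fit puts it 2 mm back and 1 mm left. Next the red car.

```bash
python3 -m pendant '[{"claw":82,"linear":[12,-0.4,1],"twist":0},{"claw":82,"linear":[22,0,0],"twist":0},{"claw":82,"linear":[22,0,0],"twist":0},{"claw":82,"linear":[16,0,0],"twist":0},{"claw":82,"linear":[10,0,0],"twist":0},{"claw":82,"linear":[6,0,0],"twist":0},{"claw":82,"linear":[2.5,0,0],"twist":0},{"claw":60,"linear":[0,0,0],"twist":0},{"claw":52,"linear":[0,0,0],"twist":0},{"claw":46,"linear":[0,0,0],"twist":0}]'
python3 -m pendant '[{"claw":44,"linear":[0,0,0],"twist":0},{"claw":40,"linear":[0,0,0],"twist":0},{"claw":36,"linear":[0,0,0],"twist":0},{"claw":32,"linear":[0,0,0],"twist":0},{"claw":26,"linear":[0,0,0],"twist":0},{"claw":26,"linear":[0,0,0],"twist":0},{"claw":26,"linear":[0,0,0],"twist":0},{"claw":26,"linear":[0,0,0],"twist":0},{"claw":26,"linear":[0,0,0],"twist":0},{"claw":26,"linear":[0,0,0],"twist":0}]'
python3 -c "
from plan import *
legs(None,(None,None,60),(480,-150,60),(560,100,60),(498,406.7,60))
legs(-88.5,(498,406.7,-18))"
```

```text
clock: 30.37
tool_pos: [0.351, -0.2799, -0.0217]
orientation: [154.6, 89.9, -16.9]
force: [0.0, 0.0, -0.1]
opening: 0.0673
clock: 31.2
tool_pos: [0.3505, -0.2798, -0.0222]
orientation: [141.2, 90.0, -30.3]
force: [-0.6, 0.8, 5.0]
opening: 0.0374
t 31.2 tcp [ 350.5 -279.8  -22.2] down [ 0. -0. -1.] jaw -81.5 q [-13.3  15.3 -42.6   0.  -32.1 111.8] open 37.4 F [-0.6  0.8  5. ]
twist -0.0
leg [-82.2   0.   -0. ] rows@35 2.3
leg [   0.  -109.2 -147.2] rows@35 5.2
leg [  -0.  -235.4 -116.1] rows@35 7.5
leg [  -0.  -312.5   16. ] rows@35 8.9
t 31.2 tcp [ 350.5 -279.8  -22.2] down [ 0. -0. -1.] jaw -81.5 q [-13.3  15.3 -42.6   0.  -32.1 111.8] open 37.4 F [-0.6  0.8  5. ]
twist 0.122
leg [  -4.3 -682.4 -165.4] rows@35 20.1
```

```bash
python3 -m pendant '[{"claw":26,"linear":[-6,0,0],"twist":0},{"claw":26,"linear":[-18,0,0],"twist":0},{"claw":26,"linear":[-28,0,0],"twist":0},{"claw":26,"linear":[-28,0,0],"twist":0},{"claw":26,"linear":[-12,-10,-14],"twist":0.04},{"claw":26,"linear":[0,-20,-27],"twist":0.04},{"claw":26,"linear":[0,-20,-27],"twist":0.042},{"claw":26,"linear":[0,-20,-27],"twist":0},{"claw":26,"linear":[0,-20,-27],"twist":0},{"claw":26,"linear":[0,-20,-27],"twist":0}]'
python3 -c "
from plan import *
legs(None,(560,100,70),(498,406.7,70))"
```

```text
clock: 32.03
tool_pos: [0.4932, -0.1598, 0.07]
orientation: [-107.2, 90.0, 74.3]
force: [-0.2, -0.7, -0.0]
opening: 0.0378
t 32.03 tcp [ 493.2 -159.8   70. ] down [ 0.  0. -1.] jaw -88.5 q [  3.8  12.9 -28.5  -0.  -48.6  87.7] open 37.8 F [-0.2 -0.7 -0. ]
twist -0.0
leg [   0.  -258.   -73.5] rows@35 7.7
leg [ 1.000e-01 -3.082e+02  5.400e+01] rows@35 8.9
```

```bash
python3 -m pendant '[{"claw":26,"linear":[0,-30,-8.6],"twist":0},{"claw":26,"linear":[0,-30,-8.6],"twist":0},{"claw":26,"linear":[0,-30,-8.6],"twist":0},{"claw":26,"linear":[0,-30,-8.6],"twist":0},{"claw":26,"linear":[0,-30,-8.6],"twist":0},{"claw":26,"linear":[0,-30,-8.6],"twist":0},{"claw":26,"linear":[0,-30,-8.6],"twist":0},{"claw":26,"linear":[0,-30,-8.6],"twist":0},{"claw":26,"linear":[0,-30,5.3],"twist":0},{"claw":26,"linear":[0,-30,5.3],"twist":0}]'
python3 -m pendant '[{"claw":26,"linear":[0,-30,5.3],"twist":0},{"claw":26,"linear":[0,-30,5.3],"twist":0},{"claw":26,"linear":[0,-30,5.3],"twist":0},{"claw":26,"linear":[0,-30,5.3],"twist":0},{"claw":26,"linear":[0,-30,5.3],"twist":0},{"claw":26,"linear":[0,-30,5.3],"twist":0},{"claw":26,"linear":[0,-30,5.3],"twist":0},{"claw":26,"linear":[0,-20,3.5],"twist":0},{"claw":26,"linear":[0,-10,1.7],"twist":0},{"claw":26,"linear":[0,0,0],"twist":0}]'
python3 -m pendant '[{"claw":26,"linear":[0,0,0],"twist":0},{"claw":26,"linear":[0,0,0],"twist":0},{"claw":26,"linear":[0,0,0],"twist":0},{"claw":26,"linear":[0,0,0],"twist":0},{"claw":26,"linear":[5,0,0],"twist":0},{"claw":26,"linear":[10,0,0],"twist":0},{"claw":26,"linear":[5,0,0],"twist":0},{"claw":26,"linear":[0,0,0],"twist":0},{"claw":26,"linear":[0,0,0],"twist":0},{"claw":26,"linear":[0,0,0],"twist":0}]'
python3 -c "
from plan import *
legs(-88.5,(498,406.7,40),(498,406.7,-17.7))"
```

```text
clock: 32.87
tool_pos: [0.5425, 0.1418, 0.0695]
orientation: [21.2, 90.0, -157.4]
force: [-0.5, -0.3, -0.4]
opening: 0.0375
clock: 33.7
tool_pos: [0.4935, 0.381, 0.0694]
orientation: [32.1, 90.0, -146.3]
force: [1.6, -0.4, -0.5]
opening: 0.0374
clock: 34.53
tool_pos: [0.4943, 0.3792, 0.0495]
orientation: [80.1, 90.0, -98.4]
force: [-0.0, 0.4, 0.4]
opening: 0.0378
t 34.53 tcp [494.3 379.2  49.5] down [-0. -0. -1.] jaw -88.5 q [ 55.4  23.  -16.5   0.  -50.6  36.1] open 37.8 F [-0.   0.4  0.4]
twist 0.0
leg [  9.5 -27.4  -4.5] rows@35 0.8
leg [57.7 -0.  -0. ] rows@35 1.6
```

```bash
python3 -m pendant '[{"claw":26,"linear":[0,-14,-2.3],"twist":0},{"claw":26,"linear":[5,-13.4,-2.2],"twist":0},{"claw":26,"linear":[15,0,0],"twist":0},{"claw":26,"linear":[15,0,0],"twist":0},{"claw":26,"linear":[12,0,0],"twist":0},{"claw":26,"linear":[8,0,0],"twist":0},{"claw":26,"linear":[5,0,0],"twist":0},{"claw":26,"linear":[3,0,0],"twist":0},{"claw":26,"linear":[0,0,0],"twist":0},{"claw":26,"linear":[0,0,0],"twist":0}]'
python3 -c "
from plan import *
legs(-88.5,(498,406.7,-18))"
```

```text
clock: 35.37
tool_pos: [0.4983, 0.407, -0.0129]
orientation: [-141.0, 90.0, 40.5]
force: [0.8, -0.9, -1.0]
opening: 0.038
t 35.37 tcp [498.3 407.  -12.9] down [ 0.  0. -1.] jaw -88.5 q [ 56.6  28.7 -16.8   0.  -44.5  34.9] open 38.0 F [ 0.8 -0.9 -1. ]
twist 0.0
leg [5.1 0.2 0.3] rows@35 0.1
```

```bash
python3 -m pendant '[{"claw":26,"linear":[2.5,0,0],"twist":0},{"claw":26,"linear":[1.3,0,0],"twist":0},{"claw":26,"linear":[0.8,0,0],"twist":0},{"claw":26,"linear":[0.5,0,0],"twist":0},{"claw":26,"linear":[0,0,0],"twist":0},{"claw":26,"linear":[0,0,0],"twist":0},{"claw":26,"linear":[0,0,0],"twist":0},{"claw":26,"linear":[0,0,0],"twist":0},{"claw":26,"linear":[0,0,0],"twist":0},{"claw":26,"linear":[0,0,0],"twist":0}]'
python3 -m pendant '[{"claw":39,"linear":[0.3,0,0],"twist":0},{"claw":42,"linear":[0,0,0],"twist":0},{"claw":46,"linear":[0,0,0],"twist":0},{"claw":60,"linear":[0,0,0],"twist":0},{"claw":80,"linear":[0,0,0],"twist":0},{"claw":80,"linear":[0,0,0],"twist":0},{"claw":80,"linear":[-10,0,0],"twist":0},{"claw":80,"linear":[-25,0,0],"twist":0},{"claw":80,"linear":[-35,0,0],"twist":0},{"claw":80,"linear":[-40,0,0],"twist":0}]'
python3 -c "
from plan import *
legs(None,(640,200,150),(640,0,150))"
```

```text
clock: 36.2
tool_pos: [0.4981, 0.4067, -0.0182]
orientation: [-149.6, 90.0, 31.9]
force: [-0.9, -0.9, 4.0]
opening: 0.0375
clock: 37.03
tool_pos: [0.4971, 0.4055, 0.0915]
orientation: [51.8, 89.8, -126.7]
force: [0.7, 1.4, 0.8]
opening: 0.0796
t 37.03 tcp [497.1 405.5  91.5] down [-0.002 -0.003 -1.   ] jaw -88.5 q [ 56.6  22.2 -11.3  -0.  -56.7  34.9] open 79.6 F [0.7 1.4 0.8]
twist -0.0
leg [ -58.3  209.4 -137.4] rows@35 7.3
leg [  0.6 199.9   5.2] rows@35 5.7
```

```bash
python3 -m pendant '[{"claw":80,"linear":[-8,30,-19.6],"twist":0},{"claw":80,"linear":[-8,30,-19.6],"twist":0},{"claw":80,"linear":[-8,30,-19.6],"twist":0},{"claw":80,"linear":[-8,30,-19.6],"twist":0},{"claw":80,"linear":[-8,30,-19.6],"twist":0},{"claw":80,"linear":[-8,30,-19.6],"twist":0},{"claw":80,"linear":[-8,30,-19.6],"twist":0},{"claw":80,"linear":[0,34,4],"twist":0},{"claw":80,"linear":[0,34,4],"twist":0},{"claw":80,"linear":[0,34,4],"twist":0}]'
python3 -m pendant '[{"claw":80,"linear":[0,34,4],"twist":0},{"claw":80,"linear":[0,34,4],"twist":0},{"claw":80,"linear":[0,34,4],"twist":0},{"claw":80,"linear":[0,34,4],"twist":0},{"claw":80,"linear":[0,34,4],"twist":0},{"claw":80,"linear":[0,34,4],"twist":0},{"claw":80,"linear":[0,34,4],"twist":0},{"claw":80,"linear":[0,34,4],"twist":0},{"claw":80,"linear":[0,34,4],"twist":0},{"claw":80,"linear":[0,15,2],"twist":0}]'
python3 - <<'E'
import sys;sys.argv=['x','cr','rs','d1']
from check import *
for k,pk in(('vy','yl'),('cy','ys'),('vr','rl')):check(k,pk,'d_'+k)
T=[cv2.imread(f'pics/c_{t}.png') for t in('d1','d_vy','d_cy','d_vr')]
cv2.imwrite('pics/final.png',cv2.resize(np.vstack([np.hstack(T[:2]),np.hstack(T[2:])]),(800,400),interpolation=cv2.INTER_AREA))
E
```

```text
clock: 37.87
tool_pos: [0.6313, 0.0963, 0.148]
orientation: [-158.0, 90.0, 23.5]
force: [0.9, -1.0, 0.5]
opening: 0.0799
clock: 38.7
tool_pos: [0.6009, -0.2273, 0.1481]
orientation: [122.5, 90.0, -56.2]
force: [-0.6, 0.4, 0.8]
opening: 0.0799
top veh [495.8 406.7   2. ] [0.832] pad [498.2 406.4   1.8] ahead -2.4 left 0.3 dyaw 0.2
scene veh [4.985e+02 4.081e+02 2.000e-01] [0.889] pad [497.8 407.    1.2] ahead 0.7 left 1.1 dyaw -1.0
top veh [346.6 293.2 -10.7] [0.913] pad [346.2 291.4  -9.5] ahead 0.1 left 1.9 dyaw -1.2
scene veh [346.5 295.   -8. ] [0.939] pad [345.9 293.   -9.2] ahead 0.2 left 2.0 dyaw 1.2
top veh [460.  121.2  -5.1] [0.817] pad [460.3 120.2  -2. ] ahead -0.3 left 1.0 dyaw -3.0
scene veh [457.7 123.3  -2.7] [0.894] pad [459.6 121.5  -1.8] ahead -1.9 left 1.7 dyaw -0.9
top veh [ 524.7 -405.3   -3.5] [0.953] pad [ 525.4 -406.5   -1.5] ahead -0.8 left 1.3 dyaw -2.1
scene veh [ 5.236e+02 -3.999e+02  2.000e-01] [0.903] pad [ 523.9 -405.1   -1.5] ahead -0.4 left 5.2 dyaw 1.7
```

View pics/final.png

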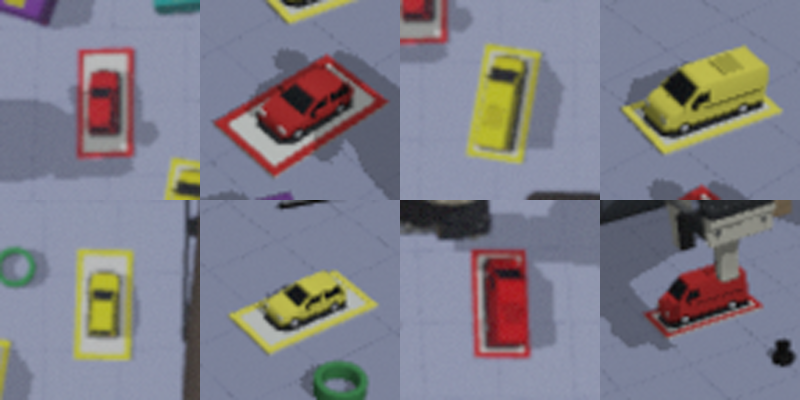

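```bash
python3 -c "
from plant import *
print(get_obs()['clock'],close_job())"
```

```text
the job is handed in; nothing more can be done
39.1 None
```

All four models are on their matching pads, upright, with their noses along the arrows. I handed the job in at 39.1 s.

**Last checks:** Final pictures from both cameras gave these offsets of each model from its pad centre (top / scene camera):

| Model | Lengthways (mm) | Sideways (mm) | Heading error (°) |
|---|---|---|---|
| Red car | −2.4 / +0.7 | 0.3 / 1.1 | 0.2 / −1.0 |
| Yellow van | +0.1 / +0.2 | 1.9 / 2.0 | −1.2 / +1.2 |
| Yellow car | −0.3 / −1.9 | 1.0 / 1.7 | −3.0 / −0.9 |
| Red van | −0.8 / −0.4 | 1.3 / 5.2 | −2.1 / +1.7 |

- **Red van:** the two cameras disagree on its sideways offset. I trust the top value of 1.3 mm: that fit was closer, the gripper stood over the van in the scene picture, and at release it was within about 1 mm of the pad centre.
- **Tape and squeegee:** I did not touch either. I did not measure the squeegee again at the end.

**What went wrong:**
- **Fingertip height:** the fingertips really sit about 31 mm higher than the reported tool position. The yellow van was therefore gripped by its narrower upper part, and it still set down cleanly.
- **Yellow car:** my first grasp closed on air above its roof without moving it. I measured the height error, corrected for it, and gripped the last three models across their full width.

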